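# Tighten a castle nut to the next slot and lock it with the cross pin

## Task

Tighten the castle nut on the spindle stand clockwise until you feel it take up against the washer below it, then carry on to the very next slot that lines up with the cross hole in the stud: neither a slot it passes before it is tight nor one farther on. Then gently push the locking pin through slot and hole until its handle is home against the nut and let go; leave the loose things round about where they are.

Things in the scene. Friction and masses are not known exactly. Their poses are not given: they have to be found in the camera images.
- stand: Grey spindle stand fixed to the bench: base plate 110 x 100 x 12 mm, round hub 60 mm wide up to z = 36 mm, upright steel stud 24 mm thick that ends at z = 94 mm. Origin under its middle, on the bench, on the axis of stud and nut; z up, x along the cross hole.
- cross_hole (a point): Middle of the cross hole, on the stud's axis 81 mm above the bench. The hole goes right through the stud along this frame's x (level), 8 mm wide and 8 mm high; the pin may enter from either end.
- nut_hex (a point): Middle of the castle nut's steel hexagon, on its axis 56 mm above the bench, turning with it: 41 mm across flats, from z = 40 to 72 mm. z up, x square to a pair of flats (every 60 degrees is alike). It turns on the stud without rising or sinking, against about 0.33 N m of friction, and stays where it is left; clockwise from above tightens.
- nut_crown (a point): Point on the nut's axis 81 mm above the bench, turning with the nut: middle of its round crown, 38 mm across, z = 72 to 88 mm, with six slots, one over each flat (every 60 degrees), 9 mm wide, open at the top, floor at z = 77 mm. x runs along one slot and the one opposite. Lined up: slot and hole directions agree within about 0.06 rad, modulo 60 degrees.
- washer (a joint): Turn (rad, clockwise positive) of the thin dark sprung washer under the nut, 45 mm wide, z = 36 to 40 mm; 0 while the nut is loose. At a hidden angle, 0.5 to 1.8 rad on, the nut takes up against it: the turning moment needed rises at once by about 0.18 N m and the washer goes round with the nut (springs back if it is backed off). So it reads the turn since the nut became tight.
- lock_pin: Steel locking pin standing on the bench at the start: flat upright handle 24 mm (along x) x 14 mm (along y) x 45 mm tall, its foot at this origin's level and its front face at x = 0; from the front face a round pin 6 mm thick sticks out 48 mm along +x (last 4 mm tapered), its axis 5 mm above the handle's foot. Origin: on the foot, below where the pin leaves the handle. 80 g.
- pin_shoulder (a point): Where the pin's axis leaves the handle's front face; x points along the pin to its tip. Home means that this face bears on the nut's crown, so that this point is 19 mm from the stud's axis.
- spacer_ring: Loose steel ring 46 mm wide, 12 mm high, a bystander. Origin under its middle.
- cap_screw: Loose dark cap screw lying down, 53 mm long, a bystander. Origin under its middle.
- hex_key: Loose dark L-shaped hex key, 125 x 47 x 12 mm, lying, a bystander. Origin under its middle.
Not all that is in view belongs to the job. Several things have the shape of the lock_pin; the one meant has the colours described above.

How it is judged:
By the outcome, as a careful person would: the job done as asked, in the order asked, and still so for the second after the job is handed in, with the robot touching nothing.
It also fails if it takes over 72 s, if anything falls off the work surface, if the arm or the gripper's body presses on something with over 40 N, if the wrist force passes 120 N, or if a joint passes its speed limit or range.

## Robot

A 7-joint arm with a two-finger parallel gripper is mounted at the origin on a cart in front of the work surface, level with it; the furniture and walls round the work are solid. World frame = base frame: x ahead of the robot, y to its left, z up, the work surface at z = 0. Lengths are in m, angles in rad, forces in N, time in s.
With the tool pointing down it reaches from about 0.4 to 0.85 m from the base axis. Payload 4.5 kg.
Tool frame: the origin (TCP) lies on the centre line of the jaws, within the pads' length; the fingertips stand 11 mm ahead of it and the grasp point (between the pads) lies 8 mm behind it; z points along the fingers, y is the line along which they close (so a half turn about z gives the same grasp; the last joint's range is limited). The gripper opens to 88 mm and grips with 3 to 60 N. Pads are 18 mm wide; open, the fingers measure 123 mm over their backs; the gripper's body (75 mm by 187 mm) begins 45 mm behind the grasp point.
Start: joints at [1.203, 0.689, -0.195, 1.565, 0.157, 0.902, -0.215], TCP at [0.244, -0.575, 0.25] pointing down, gripper open.
Joint ranges: [-3.01, 3.01], [-0.46, 2.08], [-1.47, 1.51], [0.13, 2.56], [-1, 4.14], [0.04, 2.09], [-2.66, 2.66]. Speed limits (rad/s): [2.57, 2.57, 3.14, 3.14, 3.14, 3.14, 3.14].

## Interface

Orientations are given as a unit quaternion [x, y, z, w].
In Python, from plant import * gives the robot as it stands. The module is installed in compiled form; this text tells all that it offers.
- The arm moves only by the tool send_rows, never from a script. Its argument "motion" is a list of rows, each an object of numbers: "x", "y", "z": the shift along the tool's x, y, z in cm; "rx", "ry", "rz": the turn, a rotation vector about the tool's x, y, z in rad; "jaw": the finger opening in cm, from 0 to 8.81. In form: [{"x": .., "y": .., "z": .., "rx": .., "ry": .., "rz": .., "jaw": ..}, ...]. A call has exactly 5 rows; each row shifts and turns the commanded pose from where the row before left it, along the tool's axes as they then stand; what a row does not reach is not made up. A row lasts 1/10 s, in which the tool goes at most 50 mm and 8.59 degrees, less where a joint would pass 70% of its speed; a pose out of reach is approached as far as the arm can. A call is refused whole if a number of a shift passes 5 or a number of a turn 0.15, either way. A call with a gripper value outside its range is refused whole. The fingers move at their own pace and stop on an object; "grip_force" is the grip in N (left out, the last holds). Time passes only in rows, so rows that do not move let the fingers close, or fill a call up. It gives the time, the measured TCP pose, the force, the opening and the grip force at its end, in the units of the state.
- get_state(): the state, without advancing time (a new reading comes with each control period).
- snapshot(name): name is "scene" or "top" or "wrist"; returns a dict with "img" (420x560x3 uint8, red, green, blue), "vertical_fov" (degrees; the focal length in pixels is half the picture's height over the tangent of half this angle, whatever the lens; pixels are square), "cx", "cy" (the principal point, pixels), "extrinsics" (4x4, takes a point from camera to world coordinates). Camera axes: x right, y up, looking along -z (the intrinsics and any distortion apply to the point x, -y, -z); pixel columns grow to the right and rows downward; lengths in m; the calibration is good to about 2 mm. A picture is of the moment at which its call begins. There is no depth.
- finish_job(): hands the job in; it is judged then, once.
The state is a dict: "clock": time; "q": joint angles; "qd": joint speeds; "joint_torque": joint torques, N m; "tool_pos": TCP position; "eef_rot": TCP orientation; "contact_force": force on the tool from outside, world axes, zero at the start; "moment": the same for the moment, N m; "opening": opening from 0.0 (shut) to 1.0 (fully open); "finger_force": force on a finger pad.
Only numpy, scipy, OpenCV 4.12 (cv2) and the standard library are available. Lean on these libraries where they do the work, as an engineer would, in place of code of your own. Each camera call takes 0.05 s, during which the arm holds its last target. There are 200 camera calls.

## Working session

There is one attempt and no reset: what is moved stays moved. The work goes in short steps, Python scripts to look and compute and a tool call to move; the robot and the scene stay as the last step left them, time stands still between calls to the robot, and variables do not carry over. Pictures are saved under pics/ and viewed, at most 10 in all, crops included, and the job is handed in when it is done.

Besides the shell and the picture viewer there is one more tool, called after "Emit:" by a JSON object that holds its "api" and its "payload". send_rows: Moves the arm, as the interface text tells. Its arguments: {"type":"object","properties":{"motion":{"type":"array"},"grip_force":{"type":"number"}},"required":["motion"]}

```bash
mkdir -p pics; cat > h.py <<'E'
from plant import *
import numpy as np, cv2
from scipy.spatial.transform import Rotation as R
def snap(n,f=None):
    s=snapshot(n)
    if f: cv2.imwrite('pics/'+f,cv2.cvtColor(s['img'],cv2.COLOR_RGB2BGR))
    return s
def ray(s,u,v):
    f=s['img'].shape[0]/2/np.tan(np.radians(s['vertical_fov'])/2)
    E=np.array(s['extrinsics']); d=E[:3,:3]@np.array([(u-s['cx'])/f,-(v-s['cy'])/f,-1])
    return E[:3,3],d
def onz(s,u,v,z):
    o,d=ray(s,u,v); return o+d*(z-o[2])/d[2]
def proj(s,p):
    f=s['img'].shape[0]/2/np.tan(np.radians(s['vertical_fov'])/2)
    E=np.array(s['extrinsics']); c=E[:3,:3].T@(np.array(p)-E[:3,3])
    return s['cx']+f*c[0]/-c[2], s['cy']+f*c[1]/c[2]
E
python3 - <<'E'
from h import *
a=snap('scene','a.png');b=snap('top','b.png')
for s in(a,b): print({k:v for k,v in s.items() if k!='img'})
print(get_state())
E
```

```text
{'vertical_fov': 44.36390489957252, 'cx': 281.5381358964106, 'cy': 204.00810873748472, 'extrinsics': array([[-0.77295717,  0.45107009, -0.44617595,  0.09761015],
       [-0.63407057, -0.5246217 ,  0.5680903 ,  0.50279039],
       [ 0.02217496,  0.72201651,  0.69152038,  0.79974765],
       [ 0.        ,  0.        ,  0.        ,  1.        ]])}
{'vertical_fov': 43.950899908573405, 'cx': 278.11406186653085, 'cy': 208.91853412921895, 'extrinsics': array([[-0.0136763 ,  0.98988459, -0.1412142 ,  0.38649622],
       [-0.99987812, -0.01460243, -0.00552414, -0.07789753],
       [-0.00753033,  0.14112144,  0.98996365,  1.31183619],
       [ 0.        ,  0.        ,  0.        ,  1.        ]])}
{'clock': 0.1, 'q': array([ 1.20279059,  0.68986532, -0.19451547,  1.56618652,  0.15729138,
        0.90250503, -0.21512263]), 'qd': array([-0.00051539, -0.00180996, -0.00266586, -0.00207549,  0.00038833,
       -0.00108017, -0.00090333]), 'joint_torque': array([-3.05269896e-03, -5.28501642e+01, -1.27116367e+00, -1.53837651e+01,
       -5.24597545e-02,  1.99607057e-03,  4.41553414e-05]), 'tool_pos': array([ 0.24418284, -0.57475866,  0.24902607]), 'eef_rot': array([ 9.79882691e-01,  1.99572771e-01, -2.12390225e-04, -7.58463740e-04]), 'contact_force': array([ 0.11496471,  0.40852668, -0.28794544]), 'moment': array([-0.02601664,  0.01669268,  0.03736127]), 'finger_force': 0.0, 'opening': 0.998602096003511}
```

View pics/a.png

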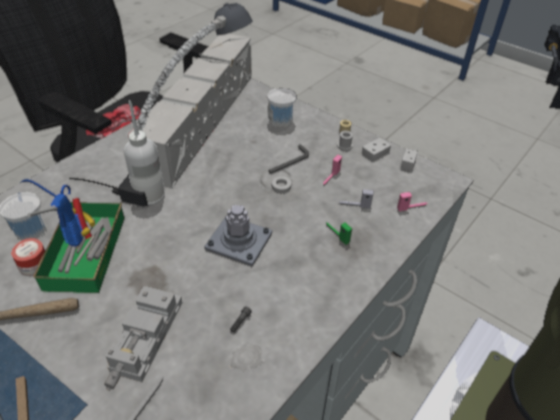

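View pics/b.png

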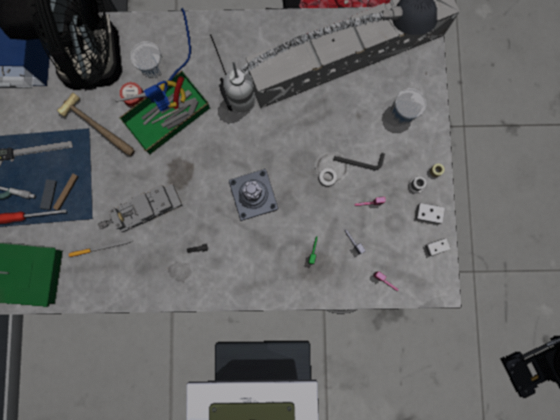

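Candidates for the pin in the top view are pink (378,201), green (312,258), steel grey (358,245) and pink (380,277). I choose the steel-grey one, which is at (367,199) in the scene view, and check it in a crop.

```bash
python3 - <<'E'
from h import *
b=cv2.imread('pics/b.png');a=cv2.imread('pics/a.png')
c=lambda im,x,y,w=66,h=66:cv2.resize(im[y:y+h,x:x+w],(400,300*h//h),interpolation=cv2.INTER_CUBIC)
o=np.vstack([np.hstack([c(b,220,165,66,50),c(b,325,220,66,50)]),np.hstack([c(a,200,200,80,60),c(a,325,170,80,60)])])
cv2.imwrite('pics/c.png',o)
B=snap('top');
for u,v,z in[(253,192,.09),(358,248,.045),(347,231,.005),(282,0,0),(450,300,0)]: print(u,v,onz(B,u,v,z).round(4))
E
```

```text
253 192 [ 0.6024 -0.0118  0.09  ]
358 248 [ 0.4684 -0.2636  0.045 ]
347 231 [ 0.5142 -0.2433  0.005 ]
282 0 [ 1.1434 -0.0889  0.    ]
450 300 [ 0.3394 -0.4934  0.    ]
```

View pics/c.png

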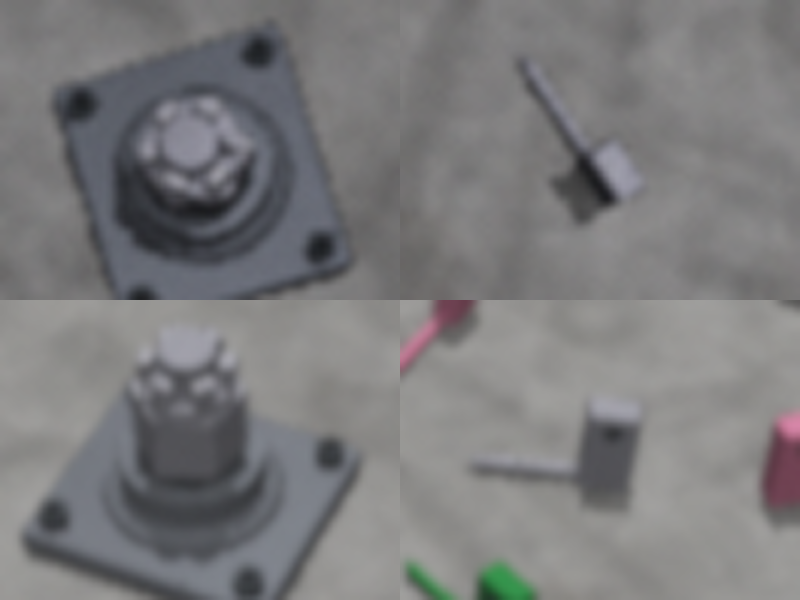

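The crop confirms it: the steel-grey pin's handle is at about (358,248) in the top view and its tip at (346,230). The castle nut is at (253,192). I'll move over the pin, then on to the stand, with wrist looks.

Emit:
{"api": "send_rows", "payload": {"motion": [{"x": 3.1, "y": -2.1}, {"x": 3.1, "y": -2.1}, {"x": 3.1, "y": -2.1}, {"x": 3.1, "y": -2.1}, {"x": 3.1, "y": -2.1}]}}

```text
schema error: expected keys x, y, z, rx, ry, rz, jaw
```

Emit:
{"api": "send_rows", "payload": {"motion": [{"x": 3.1, "y": -2.1}, {"x": 3.1, "y": -2.1}, {"x": 3.1, "y": -2.1}, {"x": 3.1, "y": -2.1}, {"x": 0}]}}

```text
schema error: expected keys x, y, z, rx, ry, rz, jaw
```

```bash
python3 - <<'E'
from h import *
w=snap('wrist','w1.png'); print({k:v for k,v in w.items() if k!='img'}); s=get_state(); print(s['tool_pos'],s['eef_rot'])
print(proj(w,[.47,-.26,.045]),proj(w,[.602,-.012,.09]))
E
```

```text
{'vertical_fov': 58.93921210904584, 'cx': 284.2837872473746, 'cy': 206.60722688188488, 'extrinsics': array([[ 0.39128964,  0.88289194,  0.25960399,  0.31085386],
       [-0.92026622,  0.37588162,  0.10873404, -0.54651332],
       [-0.00157996, -0.28145128,  0.95957422,  0.38441627],
       [ 0.        ,  0.        ,  0.        ,  1.        ]])}
[ 0.24427211 -0.57490869  0.24922779] [ 9.79883582e-01  1.99569222e-01 -1.39093866e-04 -5.21299334e-04]
(np.float64(-10.49723895752868), np.float64(-297.853483564964)) (np.float64(-658.4793249147467), np.float64(-1144.0245440636552))
```

View pics/w1.png

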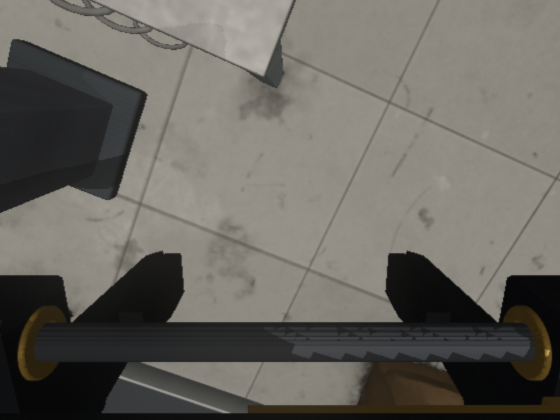

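The wrist view shows only the bench corner and the floor, so nothing useful yet. The rows need all seven keys.

Emit:
{"api": "send_rows", "payload": {"motion": [{"x": 3.1, "y": -2.1, "z": 0, "rx": 0, "ry": 0, "rz": 0, "jaw": 8.8}, {"x": 3.1, "y": -2.1, "z": 0, "rx": 0, "ry": 0, "rz": 0, "jaw": 8.8}, {"x": 3.1, "y": -2.1, "z": 0, "rx": 0, "ry": 0, "rz": 0, "jaw": 8.8}, {"x": 3.1, "y": -2.1, "z": 0, "rx": 0, "ry": 0, "rz": 0, "jaw": 8.8}, {"x": 3.1, "y": -2.1, "z": 0, "rx": 0, "ry": 0, "rz": 0, "jaw": 8.8}]}}

```text
clock: 0.7
tool_pos: [0.3466, -0.4166, 0.2497]
eef_rot: [0.98, 0.199, 0.0, -0.0]
contact_force: [0.6, -0.6, 0.0]
opening: 1.0
finger_force: 0.0
```

Emit:
{"api": "send_rows", "payload": {"motion": [{"x": 3.1, "y": -2.1, "z": 0, "rx": 0, "ry": 0, "rz": 0, "jaw": 8.8}, {"x": 3.1, "y": -2.1, "z": 0, "rx": 0, "ry": 0, "rz": 0, "jaw": 8.8}, {"x": 3.1, "y": -2.1, "z": 0, "rx": 0, "ry": 0, "rz": 0, "jaw": 8.8}, {"x": 3.1, "y": -2.1, "z": 0, "rx": 0, "ry": 0, "rz": 0, "jaw": 8.8}, {"x": 0, "y": 0, "z": 0, "rx": 0, "ry": 0, "rz": 0, "jaw": 8.8}]}}

```text
clock: 1.2
tool_pos: [0.4311, -0.2864, 0.2499]
eef_rot: [0.979, 0.204, 0.002, -0.001]
contact_force: [0.4, 0.0, 0.3]
opening: 1.003
finger_force: 0.0
```

```bash
python3 - <<'E'
from h import *
w=snap('wrist','w2.png'); s=get_state(); print(s['tool_pos'],s['eef_rot'],s['clock'])
print(proj(w,[.47,-.26,.045]),proj(w,[.602,-.012,.09]))
np.save('w2.npy',w,allow_pickle=True)
E
```

```text
[ 0.42903852 -0.28947794  0.24978503] [ 9.79278169e-01  2.02518659e-01  5.10504365e-04 -4.46949589e-04] 1.25
(np.float64(275.42201241212945), np.float64(128.90425959781828)) (np.float64(-10.312115198032473), np.float64(-227.8716081380068))
```

View pics/w2.png

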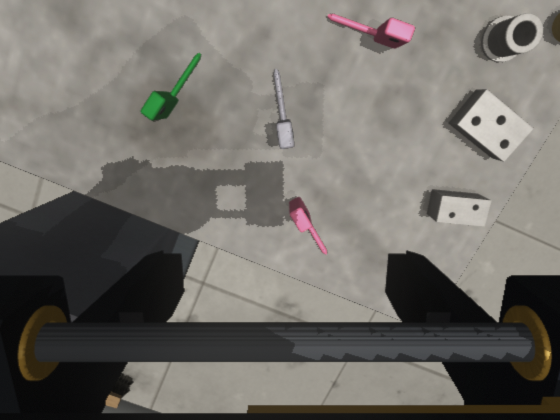

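The steel pin's handle top is at (285,128) and its tip at (276,71). The green and pink decoys are clear of it. Next, the stand.

Emit:
{"api": "send_rows", "payload": {"motion": [{"x": 3.2, "y": -2.7, "z": 0, "rx": 0, "ry": 0, "rz": 0, "jaw": 8.8}, {"x": 3.2, "y": -2.7, "z": 0, "rx": 0, "ry": 0, "rz": 0, "jaw": 8.8}, {"x": 3.2, "y": -2.7, "z": 0, "rx": 0, "ry": 0, "rz": 0, "jaw": 8.8}, {"x": 3.2, "y": -2.7, "z": 0, "rx": 0, "ry": 0, "rz": 0, "jaw": 8.8}, {"x": 3.2, "y": -2.7, "z": 0, "rx": 0, "ry": 0, "rz": 0, "jaw": 8.8}]}}

```text
clock: 1.75
tool_pos: [0.5219, -0.1059, 0.2497]
eef_rot: [0.98, 0.198, -0.0, 0.001]
contact_force: [1.7, 0.6, 1.3]
opening: 0.999
finger_force: 0.0
```

Emit:
{"api": "send_rows", "payload": {"motion": [{"x": 3.2, "y": -2.7, "z": 0, "rx": 0, "ry": 0, "rz": 0, "jaw": 8.8}, {"x": 3.2, "y": -2.7, "z": 1, "rx": 0, "ry": 0, "rz": 0, "jaw": 8.8}, {"x": 0, "y": 0, "z": 2, "rx": 0, "ry": 0, "rz": 0, "jaw": 8.8}, {"x": 0, "y": 0, "z": 1, "rx": 0, "ry": 0, "rz": 0, "jaw": 8.8}, {"x": 0, "y": 0, "z": 0, "rx": 0, "ry": 0, "rz": 0, "jaw": 8.8}]}}

```text
clock: 2.25
tool_pos: [0.5579, -0.0331, 0.2082]
eef_rot: [0.98, 0.198, -0.002, 0.0]
contact_force: [-0.1, -0.0, 0.3]
opening: 1.002
finger_force: 0.0
```

```bash
python3 - <<'E'
from h import *
w=snap('wrist'); s=get_state(); print(s['tool_pos'],s['eef_rot'],s['clock'],s['q'])
np.save('w3.npy',w,allow_pickle=True)
u,v=proj(w,[.602,-.012,.09]);print(u,v)
im=cv2.cvtColor(w['img'],cv2.COLOR_RGB2BGR); y0=max(0,int(v-80));x0=int(u-110); print(x0,y0)
cv2.imwrite('pics/w3.png',cv2.resize(im[y0:y0+165,x0:x0+220],(800,600),interpolation=cv2.INTER_CUBIC))
E
```

```text
[ 0.55861437 -0.03314171  0.20920403] [ 9.80217503e-01  1.97918645e-01 -1.23191006e-03  5.81904062e-04] 2.3 [ 0.04661976  0.65556583 -0.11765073  1.80893373  0.11562109  0.68598819
 -1.30892071]
281.18566244322903 133.43204832973078
171 53
```

View pics/w3.png

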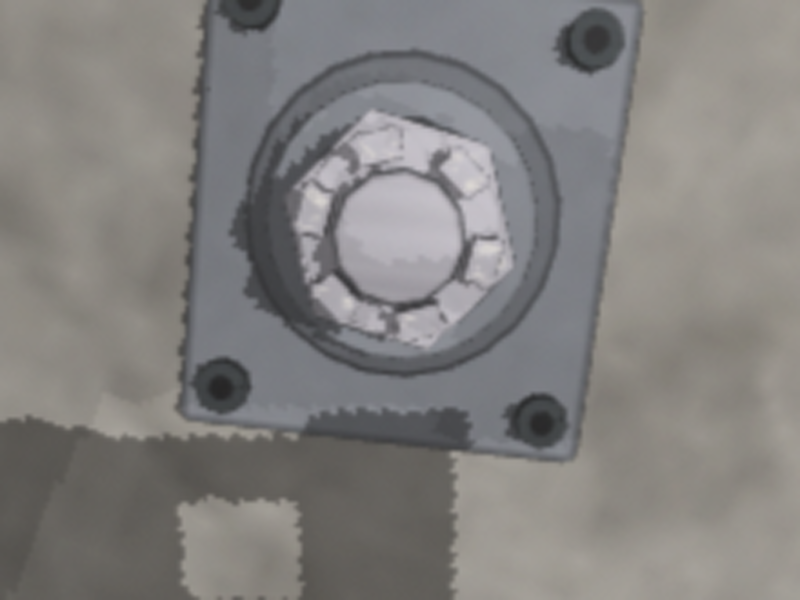

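The wrist crop shows the stud top at crop (400,237), the plate screws at (219,386), (540,420), (594,40) and (250,5), and hex corners at (375,110), (490,150), (512,270) and (432,347). I'll compute poses from these.

```bash
python3 - <<'E'
from h import *
w=np.load('w3.npy',allow_pickle=True).item(); k=800/220
P=lambda c,z:onz(w,171+c[0]/k,53+c[1]/k,z)[:2]
c=P((400,237),.094); print('stud',c,'hub',P((404,212),.036))
def ang(a,b): d=b-a; return np.degrees(np.arctan2(d[1],d[0])).round(2),np.linalg.norm(d).round(4)
S=[P(p,.014) for p in [(219,386),(540,420),(594,40),(250,5)]]
print('screws ctr',np.mean(S,0),[ang(S[i],S[(i+1)%4]) for i in range(4)])
C=[P(p,.012) for p in [(182,412),(575,460),(642,0),(208,0)]]
print('plate',[ang(C[i],C[i+1]) for i in range(3)])
H=[P(p,.072) for p in [(375,110),(490,150),(512,270),(432,347)]]
print('hex',[ang(H[i],H[i+1]) for i in range(3)],[ang(c,h) for h in H])
# pin from w2
w=np.load('w2.npy',allow_pickle=True).item()
im=w['img'].astype(int); g=im.mean(2); 
sub=im[60:160,255:310]; 
b=sub[:,:,2]-sub[:,:,0]
m=((b>6)).astype(np.uint8)
n,l,st,ce=cv2.connectedComponentsWithStats(m); print(st[1:][st[1:,4]>20],ce[1:][st[1:,4]>20])
big=cv2.resize(cv2.cvtColor(w['img'],cv2.COLOR_RGB2BGR)[60:165,240:380-40],(570,600),interpolation=cv2.INTER_CUBIC)
cv2.imwrite('pics/p.png',big)
E
```

```text
stud [ 0.61138037 -0.00797409] hub [ 0.61346976 -0.00751093]
screws ctr [ 0.61057191 -0.00769223] [(np.float64(-73.23), np.float64(0.0793)), (np.float64(16.41), np.float64(0.0883)), (np.float64(107.44), np.float64(0.0786)), (np.float64(-164.07), np.float64(0.0874))]
plate [(np.float64(-74.21), np.float64(0.0985)), (np.float64(16.7), np.float64(0.1076)), (np.float64(112.87), np.float64(0.0988))]
hex [(np.float64(-85.45), np.float64(0.0232)), (np.float64(-145.38), np.float64(0.0231)), (np.float64(156.8), np.float64(0.0218))] [(np.float64(35.23), np.float64(0.0229)), (np.float64(-25.85), np.float64(0.0228)), (np.float64(-86.24), np.float64(0.0231)), (np.float64(-141.95), np.float64(0.0235))]
[] []
```

View pics/p.png

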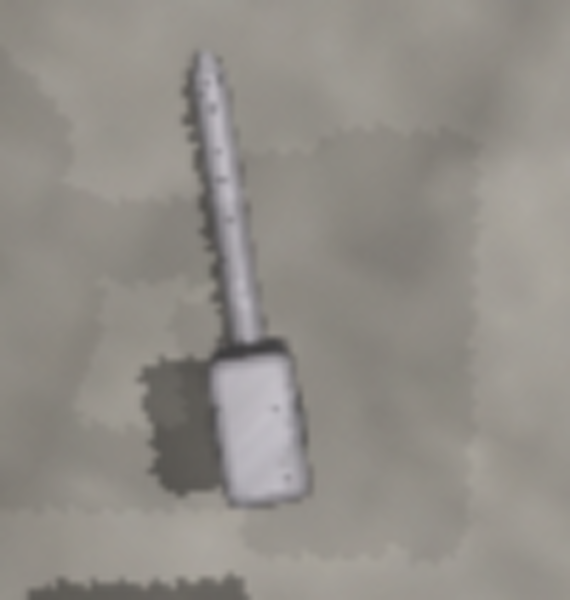

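Emit:
{"api": "send_rows", "payload": {"motion": [{"x": 2.9, "y": -0.15, "z": 0, "rx": 0, "ry": 0, "rz": 0, "jaw": 8.8}, {"x": 2.9, "y": -0.15, "z": 0, "rx": 0, "ry": 0, "rz": 0, "jaw": 8.8}, {"x": 0, "y": 0, "z": 0, "rx": 0, "ry": 0, "rz": -0.14, "jaw": 8.8}, {"x": 0, "y": 0, "z": 0, "rx": 0, "ry": 0, "rz": -0.14, "jaw": 8.8}, {"x": 0, "y": 0, "z": 0, "rx": 0, "ry": 0, "rz": -0.14, "jaw": 8.8}]}}

```text
clock: 2.8
tool_pos: [0.6121, -0.0073, 0.2107]
eef_rot: [0.916, 0.401, 0.0, 0.001]
contact_force: [-0.4, 1.1, 0.2]
opening: 0.996
finger_force: 0.0
```

Emit:
{"api": "send_rows", "payload": {"motion": [{"x": 0, "y": 0, "z": 1, "rx": 0, "ry": 0, "rz": -0.14, "jaw": 8.8}, {"x": 0, "y": 0, "z": 1, "rx": 0, "ry": 0, "rz": -0.14, "jaw": 8.8}, {"x": 0, "y": 0, "z": 1, "rx": 0, "ry": 0, "rz": -0.14, "jaw": 8.8}, {"x": 0, "y": 0, "z": 1, "rx": 0, "ry": 0, "rz": -0.14, "jaw": 8.8}, {"x": 0, "y": 0, "z": 1, "rx": 0, "ry": 0, "rz": -0.14, "jaw": 8.8}]}}

```text
clock: 3.3
tool_pos: [0.6121, -0.0077, 0.1604]
eef_rot: [0.723, 0.69, -0.0, 0.001]
contact_force: [0.6, -0.6, -0.8]
opening: 0.996
finger_force: 0.0
```

Emit:
{"api": "send_rows", "payload": {"motion": [{"x": 0, "y": 0, "z": 1, "rx": 0, "ry": 0, "rz": -0.14, "jaw": 8.8}, {"x": 0, "y": 0, "z": 1, "rx": 0, "ry": 0, "rz": 0, "jaw": 8.8}, {"x": 0, "y": 0, "z": 0, "rx": 0, "ry": 0, "rz": 0, "jaw": 8.8}, {"x": 0, "y": 0, "z": 0, "rx": 0, "ry": 0, "rz": 0, "jaw": 8.8}, {"x": 0, "y": 0, "z": 0, "rx": 0, "ry": 0, "rz": 0, "jaw": 8.8}]}}

```text
clock: 3.8
tool_pos: [0.6122, -0.0054, 0.1404]
eef_rot: [0.675, 0.738, 0.0, 0.001]
contact_force: [-0.2, 0.2, -0.2]
opening: 0.996
finger_force: 0.0
```

```bash
cat >> h.py <<'E'
def st(c=None,yaw=None):
    s=get_state(); x,y,z,w=s['eef_rot']; M=R.from_quat(s['eef_rot']).as_matrix()
    psi=np.degrees(np.arctan2(M[1,0],M[0,0]))
    print('t',round(s['clock'],2),'p',s['tool_pos'].round(4),'psi',psi.round(2),'tilt',M[:2,2].round(3),'q7',s['q'][6].round(3),'F',s['contact_force'].round(1),'M',s['moment'].round(3),'tq7',s['joint_torque'][6].round(3),'op',round(s['opening']*8.81,2),'ff',np.round(s['finger_force'],1))
    if c is not None: print('tool delta cm',(M.T@(np.array(c)-s['tool_pos'])*100).round(2))
    return s
E
python3 - <<'E'
from h import *
st([.611,-.0078,.054])
b=snap('wrist'); np.save('w4.npy',b,allow_pickle=True)
w=np.load('w2.npy',allow_pickle=True).item()
P=lambda c,z:onz(w,240+c[0]/5.7,60+c[1]/5.714,z)[:2]
t=P((203,52),.005);r=P((247,340),.006);h=P((261,430),.045); a=P((251,358.5),.045);b_=P((271.5,500),.045)
for a,b in((r,t),(h,t),(b_,a)): d=b-a;print(a,b,np.degrees(np.arctan2(d[1],d[0])),np.linalg.norm(d))
B=np.load('w4.npy',allow_pickle=True).item();print('stud px',proj(B,[.611,-.0078,.094]))
E
```

```text
t 3.8 p [ 0.6122 -0.0054  0.1404] psi 95.11 tilt [ 0.001 -0.   ] q7 -0.42 F [-0.2  0.2 -0.2] M [-0.02  -0.089 -0.044] tq7 -0.012 op 8.78 ff 0.0
tool delta cm [-0.23 -0.15  8.64]
[ 0.47850106 -0.26386121] [ 0.51883672 -0.23815459] 32.51006780447578 0.04783090488839443
[ 0.4685776  -0.27080378] [ 0.51883672 -0.23815459] 33.008446136341824 0.05993286195951106
[ 0.45916214 -0.27676496] [ 0.47806669 -0.2649292 ] 32.0498751445965 0.022303976212105624
stud px (np.float64(281.87221814957354), np.float64(246.19454497361974))
```

Emit:
{"api": "send_rows", "payload": {"motion": [{"x": -0.1, "y": -0.1, "z": 1.8, "rx": 0, "ry": 0, "rz": 0, "jaw": 8.8}, {"x": -0.1, "y": 0, "z": 1.8, "rx": 0, "ry": 0, "rz": 0, "jaw": 8.8}, {"x": 0, "y": 0, "z": 1.8, "rx": 0, "ry": 0, "rz": 0, "jaw": 8.8}, {"x": 0, "y": 0, "z": 1.6, "rx": 0, "ry": 0, "rz": 0, "jaw": 7}, {"x": 0, "y": 0, "z": 1.6, "rx": 0, "ry": 0, "rz": 0, "jaw": 6}]}}

```text
clock: 4.35
tool_pos: [0.6113, -0.0072, 0.0532]
eef_rot: [0.674, 0.738, 0.0, 0.0]
contact_force: [0.0, 0.2, 0.3]
opening: 0.842
finger_force: 0.0
```

Emit:
{"api": "send_rows", "payload": {"grip_force": 15, "motion": [{"x": 0, "y": 0, "z": 0, "rx": 0, "ry": 0, "rz": 0, "jaw": 5}, {"x": 0, "y": 0, "z": 0, "rx": 0, "ry": 0, "rz": 0, "jaw": 4.2}, {"x": 0, "y": 0, "z": 0, "rx": 0, "ry": 0, "rz": 0, "jaw": 3.8}, {"x": 0, "y": 0, "z": 0, "rx": 0, "ry": 0, "rz": 0, "jaw": 3.5}, {"x": 0, "y": 0, "z": 0, "rx": 0, "ry": 0, "rz": 0, "jaw": 3.5}]}}

```text
clock: 4.85
tool_pos: [0.6114, -0.0073, 0.0546]
eef_rot: [0.674, 0.739, 0.0, 0.001]
contact_force: [-0.3, 0.3, 2.5]
opening: 0.467
finger_force: 15.0
```

```bash
python3 - <<'E'
from h import *
st([.611,-.0078,.054])
E
```

```text
t 4.85 p [ 0.6114 -0.0073  0.0546] psi 95.23 tilt [ 0.001 -0.   ] q7 -0.482 F [-0.3  0.3  2.5] M [-0.081  0.025  0.114] tq7 -0.152 op 4.11 ff 15.0
tool delta cm [-0.05 -0.05  0.06]
```

Emit:
{"api": "send_rows", "payload": {"grip_force": 50, "motion": [{"x": 0, "y": 0, "z": 0, "rx": 0, "ry": 0, "rz": 0, "jaw": 3.5}, {"x": 0, "y": 0, "z": 0, "rx": 0, "ry": 0, "rz": 0.06, "jaw": 3.5}, {"x": 0, "y": 0, "z": 0, "rx": 0, "ry": 0, "rz": 0.06, "jaw": 3.5}, {"x": 0, "y": 0, "z": 0, "rx": 0, "ry": 0, "rz": 0.06, "jaw": 3.5}, {"x": 0, "y": 0, "z": 0, "rx": 0, "ry": 0, "rz": 0.06, "jaw": 3.5}]}}

```text
clock: 5.35
tool_pos: [0.6115, -0.0072, 0.0545]
eef_rot: [0.758, 0.652, 0.001, 0.001]
contact_force: [-0.5, -0.7, 4.4]
opening: 0.465
finger_force: 50.0
```

```bash
python3 -c "from h import *;st()"
```

```text
t 5.35 p [ 0.6115 -0.0072  0.0545] psi 81.38 tilt [ 0.002 -0.   ] q7 -0.652 F [-0.5 -0.7  4.4] M [-0.076  0.053  0.4  ] tq7 0.067 op 4.09 ff 50.0
```

Emit:
{"api": "send_rows", "payload": {"motion": [{"x": 0, "y": 0, "z": 0, "rx": 0, "ry": 0, "rz": 0.04, "jaw": 3.5}, {"x": 0, "y": 0, "z": 0, "rx": 0, "ry": 0, "rz": 0.04, "jaw": 3.5}, {"x": 0, "y": 0, "z": 0, "rx": 0, "ry": 0, "rz": 0.04, "jaw": 3.5}, {"x": 0, "y": 0, "z": 0, "rx": 0, "ry": 0, "rz": 0.04, "jaw": 3.5}, {"x": 0, "y": 0, "z": 0, "rx": 0, "ry": 0, "rz": 0.04, "jaw": 3.5}]}}

```text
clock: 5.85
tool_pos: [0.6116, -0.0073, 0.0545]
eef_rot: [0.819, 0.573, 0.001, 0.001]
contact_force: [-0.2, 0.3, 5.9]
opening: 0.46
finger_force: 50.0
```

```bash
python3 -c "from h import *;st()"
```

```text
t 5.85 p [ 0.6116 -0.0073  0.0545] psi 69.95 tilt [ 0.002 -0.   ] q7 -0.789 F [-0.2  0.3  5.9] M [-0.161  0.066  0.345] tq7 -0.065 op 4.05 ff 50.0
```

Emit:
{"api": "send_rows", "payload": {"motion": [{"x": 0, "y": 0, "z": 0, "rx": 0, "ry": 0, "rz": 0.02, "jaw": 3.5}, {"x": 0, "y": 0, "z": 0, "rx": 0, "ry": 0, "rz": 0.02, "jaw": 3.5}, {"x": 0, "y": 0, "z": 0, "rx": 0, "ry": 0, "rz": 0.02, "jaw": 3.5}, {"x": 0, "y": 0, "z": 0, "rx": 0, "ry": 0, "rz": 0.02, "jaw": 3.5}, {"x": 0, "y": 0, "z": 0, "rx": 0, "ry": 0, "rz": 0.02, "jaw": 3.5}]}}

```text
clock: 6.35
tool_pos: [0.6116, -0.0073, 0.0545]
eef_rot: [0.847, 0.532, 0.001, 0.001]
contact_force: [-0.2, -1.3, 4.7]
opening: 0.458
finger_force: 49.9
```

```bash
python3 -c "from h import *;st()"
```

```text
t 6.35 p [ 0.6116 -0.0073  0.0545] psi 64.27 tilt [ 0.002 -0.   ] q7 -0.855 F [-0.2 -1.3  4.7] M [-0.099  0.022  0.292] tq7 -0.197 op 4.03 ff 49.9
```

Emit:
{"api": "send_rows", "payload": {"motion": [{"x": 0, "y": 0, "z": 0, "rx": 0, "ry": 0, "rz": 0.02, "jaw": 3.5}, {"x": 0, "y": 0, "z": 0, "rx": 0, "ry": 0, "rz": 0.02, "jaw": 3.5}, {"x": 0, "y": 0, "z": 0, "rx": 0, "ry": 0, "rz": 0.02, "jaw": 3.5}, {"x": 0, "y": 0, "z": 0, "rx": 0, "ry": 0, "rz": 0.02, "jaw": 3.5}, {"x": 0, "y": 0, "z": 0, "rx": 0, "ry": 0, "rz": 0.02, "jaw": 3.5}]}}

```text
clock: 6.85
tool_pos: [0.6117, -0.0073, 0.0545]
eef_rot: [0.872, 0.489, 0.001, 0.0]
contact_force: [0.1, 0.2, 6.1]
opening: 0.46
finger_force: 50.0
```

```bash
python3 -c "from h import *;st()"
```

```text
t 6.85 p [ 0.6117 -0.0073  0.0545] psi 58.54 tilt [ 0.002 -0.   ] q7 -0.922 F [0.1 0.2 6.1] M [-0.129  0.035  0.307] tq7 -0.202 op 4.06 ff 50.0
```

Emit:
{"api": "send_rows", "payload": {"motion": [{"x": 0, "y": 0, "z": 0, "rx": 0, "ry": 0, "rz": 0.02, "jaw": 3.5}, {"x": 0, "y": 0, "z": 0, "rx": 0, "ry": 0, "rz": 0.02, "jaw": 3.5}, {"x": 0, "y": 0, "z": 0, "rx": 0, "ry": 0, "rz": 0.02, "jaw": 3.5}, {"x": 0, "y": 0, "z": 0, "rx": 0, "ry": 0, "rz": 0.02, "jaw": 3.5}, {"x": 0, "y": 0, "z": 0, "rx": 0, "ry": 0, "rz": 0.02, "jaw": 3.5}]}}

```text
clock: 7.35
tool_pos: [0.6117, -0.0073, 0.0545]
eef_rot: [0.896, 0.445, 0.001, 0.0]
contact_force: [-0.9, -0.2, 4.9]
opening: 0.458
finger_force: 50.0
```

```bash
python3 -c "from h import *;st()"
```

```text
t 7.35 p [ 0.6117 -0.0073  0.0545] psi 52.81 tilt [ 0.002 -0.   ] q7 -0.988 F [-0.9 -0.2  4.9] M [-0.111  0.083  0.356] tq7 -0.203 op 4.03 ff 50.0
```

Emit:
{"api": "send_rows", "payload": {"motion": [{"x": 0, "y": 0, "z": 0, "rx": 0, "ry": 0, "rz": 0.02, "jaw": 3.5}, {"x": 0, "y": 0, "z": 0, "rx": 0, "ry": 0, "rz": 0.02, "jaw": 3.5}, {"x": 0, "y": 0, "z": 0, "rx": 0, "ry": 0, "rz": 0.02, "jaw": 3.5}, {"x": 0, "y": 0, "z": 0, "rx": 0, "ry": 0, "rz": 0.02, "jaw": 3.5}, {"x": 0, "y": 0, "z": 0, "rx": 0, "ry": 0, "rz": 0.02, "jaw": 3.5}]}}

```text
clock: 7.85
tool_pos: [0.6117, -0.0073, 0.0545]
eef_rot: [0.917, 0.399, 0.001, 0.0]
contact_force: [-0.6, -0.9, 5.4]
opening: 0.46
finger_force: 50.0
```

```bash
python3 -c "from h import *;st()"
```

```text
t 7.85 p [ 0.6117 -0.0073  0.0545] psi 47.08 tilt [ 0.002 -0.   ] q7 -1.053 F [-0.6 -0.9  5.4] M [-0.095  0.074  0.34 ] tq7 -0.204 op 4.05 ff 50.0
```

Emit:
{"api": "send_rows", "payload": {"motion": [{"x": 0, "y": 0, "z": 0, "rx": 0, "ry": 0, "rz": 0.02, "jaw": 3.5}, {"x": 0, "y": 0, "z": 0, "rx": 0, "ry": 0, "rz": 0.02, "jaw": 3.5}, {"x": 0, "y": 0, "z": 0, "rx": 0, "ry": 0, "rz": 0.02, "jaw": 3.5}, {"x": 0, "y": 0, "z": 0, "rx": 0, "ry": 0, "rz": 0.02, "jaw": 3.5}, {"x": 0, "y": 0, "z": 0, "rx": 0, "ry": 0, "rz": 0.02, "jaw": 3.5}]}}

```text
clock: 8.35
tool_pos: [0.6117, -0.0073, 0.0545]
eef_rot: [0.936, 0.353, 0.001, 0.0]
contact_force: [0.1, -0.6, 4.9]
opening: 0.463
finger_force: 50.0
```

```bash
python3 -c "from h import *;st()"
```

```text
t 8.35 p [ 0.6117 -0.0073  0.0545] psi 41.35 tilt [ 0.002 -0.   ] q7 -1.118 F [ 0.1 -0.6  4.9] M [-0.149  0.071  0.381] tq7 -0.206 op 4.08 ff 50.0
```

Emit:
{"api": "send_rows", "payload": {"motion": [{"x": 0, "y": 0, "z": 0, "rx": 0, "ry": 0, "rz": 0.03, "jaw": 3.5}, {"x": 0, "y": 0, "z": 0, "rx": 0, "ry": 0, "rz": 0.03, "jaw": 3.5}, {"x": 0, "y": 0, "z": 0, "rx": 0, "ry": 0, "rz": 0.03, "jaw": 3.5}, {"x": 0, "y": 0, "z": 0, "rx": 0, "ry": 0, "rz": 0.03, "jaw": 3.5}, {"x": 0, "y": 0, "z": 0, "rx": 0, "ry": 0, "rz": 0.03, "jaw": 3.5}]}}

```text
clock: 8.85
tool_pos: [0.6118, -0.0074, 0.0545]
eef_rot: [0.959, 0.282, 0.001, 0.0]
contact_force: [-1.4, 0.1, 6.3]
opening: 0.46
finger_force: 50.0
```

```bash
python3 -c "from h import *;st()"
```

```text
t 8.85 p [ 0.6118 -0.0074  0.0545] psi 32.78 tilt [ 0.002 -0.   ] q7 -1.214 F [-1.4  0.1  6.3] M [-0.18  -0.002  0.56 ] tq7 -0.331 op 4.05 ff 50.0
```

Emit:
{"api": "send_rows", "payload": {"motion": [{"x": 0, "y": 0, "z": 0, "rx": 0, "ry": 0, "rz": 0.03, "jaw": 3.5}, {"x": 0, "y": 0, "z": 0, "rx": 0, "ry": 0, "rz": 0.03, "jaw": 3.5}, {"x": 0, "y": 0, "z": 0, "rx": 0, "ry": 0, "rz": 0.03, "jaw": 3.5}, {"x": 0, "y": 0, "z": 0, "rx": 0, "ry": 0, "rz": 0.03, "jaw": 3.5}, {"x": 0, "y": 0, "z": 0, "rx": 0, "ry": 0, "rz": 0.03, "jaw": 3.5}]}}

```text
clock: 9.35
tool_pos: [0.6118, -0.0074, 0.0545]
eef_rot: [0.978, 0.21, 0.001, 0.0]
contact_force: [-0.2, -1.6, 5.5]
opening: 0.458
finger_force: 50.1
```

```bash
python3 -c "from h import *;st()"
```

```text
t 9.35 p [ 0.6118 -0.0074  0.0545] psi 24.19 tilt [ 0.002 -0.   ] q7 -1.309 F [-0.2 -1.6  5.5] M [-0.196  0.009  0.527] tq7 -0.342 op 4.04 ff 50.1
```

Emit:
{"api": "send_rows", "payload": {"motion": [{"x": 0, "y": 0, "z": 0, "rx": 0, "ry": 0, "rz": 0.03, "jaw": 3.5}, {"x": 0, "y": 0, "z": 0, "rx": 0, "ry": 0, "rz": 0.03, "jaw": 3.5}, {"x": 0, "y": 0, "z": 0, "rx": 0, "ry": 0, "rz": 0.03, "jaw": 3.5}, {"x": 0, "y": 0, "z": 0, "rx": 0, "ry": 0, "rz": 0.03, "jaw": 3.5}, {"x": 0, "y": 0, "z": 0, "rx": 0, "ry": 0, "rz": 0.03, "jaw": 3.5}]}}

```text
clock: 9.85
tool_pos: [0.6119, -0.0075, 0.0545]
eef_rot: [0.991, 0.136, 0.001, 0.0]
contact_force: [0.2, -1.5, 4.7]
opening: 0.461
finger_force: 50.1
```

```bash
python3 -c "from h import *;st()"
```

```text
t 9.85 p [ 0.6119 -0.0075  0.0545] psi 15.6 tilt [ 0.002 -0.001] q7 -1.404 F [ 0.2 -1.5  4.7] M [-0.276 -0.012  0.554] tq7 -0.35 op 4.06 ff 50.1
```

Emit:
{"api": "send_rows", "payload": {"motion": [{"x": 0, "y": 0, "z": 0, "rx": 0, "ry": 0, "rz": 0.03, "jaw": 3.5}, {"x": 0, "y": 0, "z": 0, "rx": 0, "ry": 0, "rz": 0.03, "jaw": 3.5}, {"x": 0, "y": 0, "z": 0, "rx": 0, "ry": 0, "rz": 0.03, "jaw": 3.5}, {"x": 0, "y": 0, "z": 0, "rx": 0, "ry": 0, "rz": 0.03, "jaw": 3.5}, {"x": 0, "y": 0, "z": 0, "rx": 0, "ry": 0, "rz": 0.03, "jaw": 3.5}]}}

```text
clock: 10.35
tool_pos: [0.6119, -0.0075, 0.0545]
eef_rot: [0.998, 0.061, 0.001, 0.0]
contact_force: [0.0, -1.1, 5.1]
opening: 0.457
finger_force: 50.1
```

```bash
python3 -c "from h import *;st()"
```

```text
t 10.35 p [ 0.6119 -0.0075  0.0545] psi 7.01 tilt [ 0.002 -0.001] q7 -1.498 F [ 0.  -1.1  5.1] M [-0.329  0.019  0.534] tq7 -0.359 op 4.03 ff 50.1
```

The take-up shows between psi 41° and 33°, as the moment goes from 0.35 to 0.55. The next aligned slot is at psi ≈ -13.4°.

Emit:
{"api": "send_rows", "payload": {"motion": [{"x": 0, "y": 0, "z": 0, "rx": 0, "ry": 0, "rz": 0.05, "jaw": 3.5}, {"x": 0, "y": 0, "z": 0, "rx": 0, "ry": 0, "rz": 0.05, "jaw": 3.5}, {"x": 0, "y": 0, "z": 0, "rx": 0, "ry": 0, "rz": 0.05, "jaw": 3.5}, {"x": 0, "y": 0, "z": 0, "rx": 0, "ry": 0, "rz": 0.05, "jaw": 3.5}, {"x": 0, "y": 0, "z": 0, "rx": 0, "ry": 0, "rz": 0.05, "jaw": 3.5}]}}

```text
clock: 10.85
tool_pos: [0.6119, -0.0076, 0.0545]
eef_rot: [0.998, -0.064, 0.001, 0.0]
contact_force: [0.5, -0.7, 5.0]
opening: 0.457
finger_force: 50.1
```

Emit:
{"api": "send_rows", "payload": {"motion": [{"x": 0, "y": 0, "z": 0, "rx": 0, "ry": 0, "rz": 0.05, "jaw": 3.5}, {"x": 0, "y": 0, "z": 0, "rx": 0, "ry": 0, "rz": 0.04, "jaw": 3.5}, {"x": 0, "y": 0, "z": 0, "rx": 0, "ry": 0, "rz": 0.01, "jaw": 3.5}, {"x": 0, "y": 0, "z": 0, "rx": 0, "ry": 0, "rz": 0, "jaw": 3.5}, {"x": 0, "y": 0, "z": 0, "rx": 0, "ry": 0, "rz": 0, "jaw": 3.5}]}}

```text
clock: 11.35
tool_pos: [0.6119, -0.0077, 0.0545]
eef_rot: [0.994, -0.113, 0.001, 0.0]
contact_force: [1.6, -0.6, 5.9]
opening: 0.463
finger_force: 50.0
```

```bash
python3 -c "from h import *;st()"
```

```text
t 11.35 p [ 0.6119 -0.0077  0.0545] psi -13.01 tilt [ 0.002 -0.001] q7 -1.716 F [ 1.6 -0.6  5.9] M [-0.315  0.077  0.382] tq7 -0.409 op 4.08 ff 50.0
```

Emit:
{"api": "send_rows", "payload": {"motion": [{"x": 0, "y": 0, "z": 0, "rx": 0, "ry": 0, "rz": 0, "jaw": 5}, {"x": 0, "y": 0, "z": 0, "rx": 0, "ry": 0, "rz": 0, "jaw": 7}, {"x": 0, "y": 0, "z": 0, "rx": 0, "ry": 0, "rz": 0, "jaw": 8.8}, {"x": 0, "y": 0, "z": -2, "rx": 0, "ry": 0, "rz": 0, "jaw": 8.8}, {"x": 0, "y": 0, "z": -4.5, "rx": 0, "ry": 0, "rz": 0, "jaw": 8.8}]}}

```text
clock: 11.85
tool_pos: [0.608, -0.007, 0.116]
eef_rot: [0.993, -0.114, -0.004, 0.0]
contact_force: [0.0, 0.6, -0.6]
opening: 0.894
finger_force: 0.0
```

Emit:
{"api": "send_rows", "payload": {"motion": [{"x": 0, "y": 0, "z": -4.5, "rx": 0, "ry": 0, "rz": 0, "jaw": 8.8}, {"x": -2, "y": 0, "z": -3, "rx": 0, "ry": 0, "rz": 0, "jaw": 8.8}, {"x": -3, "y": 0, "z": 0, "rx": 0, "ry": 0, "rz": 0, "jaw": 8.8}, {"x": 0, "y": 0, "z": 0, "rx": 0, "ry": 0, "rz": 0, "jaw": 8.8}, {"x": 0, "y": 0, "z": 0, "rx": 0, "ry": 0, "rz": 0, "jaw": 8.8}]}}

```text
clock: 12.35
tool_pos: [0.562, 0.0043, 0.1938]
eef_rot: [0.994, -0.114, -0.0, -0.0]
contact_force: [-0.5, -1.2, -0.4]
opening: 1.0
finger_force: 0.0
```

```bash
python3 - <<'E'
from h import *
st()
w=snap('wrist'); np.save('w5.npy',w,allow_pickle=True)
u,v=proj(w,[.6113,-.0077,.09]);print(u,v)
im=cv2.cvtColor(w['img'],cv2.COLOR_RGB2BGR); y0=max(0,int(v-60));x0=int(u-100); print(x0,y0)
cv2.imwrite('pics/w5.png',cv2.resize(im[y0:y0+150,x0:x0+200],(800,600),interpolation=cv2.INTER_CUBIC))
E
```

```text
t 12.35 p [0.562  0.0043 0.1938] psi -13.05 tilt [-0.  0.] q7 -1.751 F [-0.5 -1.2 -0.4] M [ 0.09  -0.031 -0.019] tq7 -0.005 op 8.81 ff 0.0
285.3310761984651 133.0180988771176
185 73
```

View pics/w5.png

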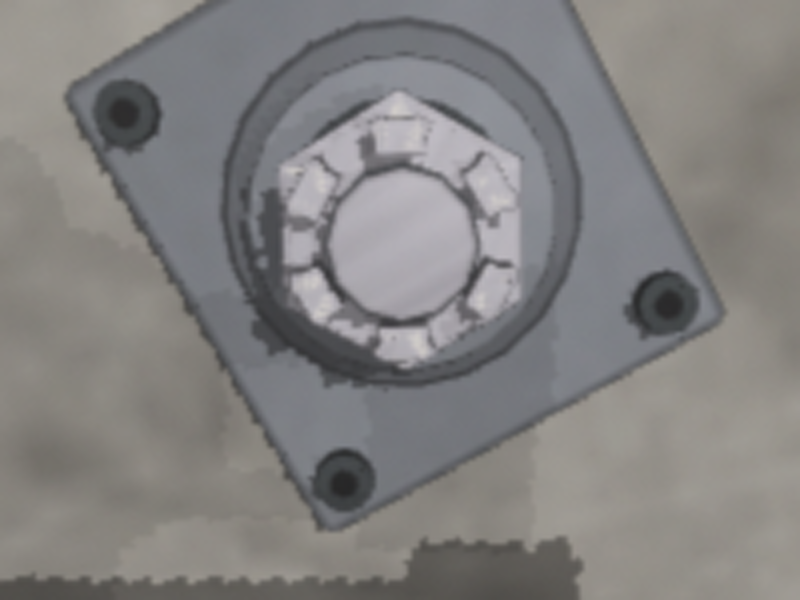

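The nut now has flats square to the gripper, with the stud top at crop (403,244), screws at (126,112), (344,482) and (666,302), and corners at (70,92), (325,528) and (720,318). I'll recheck the alignment numerically.

```bash
python3 - <<'E'
from h import *
w=np.load('w5.npy',allow_pickle=True).item(); k=4
P=lambda c,z:onz(w,185+c[0]/k,73+c[1]/k,z)[:2]
def ang(a,b): d=b-a; return np.degrees(np.arctan2(d[1],d[0])).round(2),np.linalg.norm(d).round(4)
c=P((403,244),.094);print('stud',c,'hub',P((401,203),.036))
S=[P(p,.014) for p in [(126,112),(344,482),(666,302)]]
print(ang(S[1],S[0]),ang(S[1],S[2]),(S[0]+S[2])/2)
C=[P(p,.012) for p in [(70,92),(325,528),(720,318)]]
print(ang(C[1],C[0]),ang(C[1],C[2]),(C[0]+C[2])/2)
H=[P(p,.072) for p in [(400,90),(520,158),(521,302),(406,370),(283,165)]]
print('hex',[ang(H[i],H[i+1]) for i in range(3)],ang(H[0],H[4]),[ang(c,h) for h in H])
# target for pin grasp: TCP z so grasp point (8mm behind) at 28 mm above foot
s=st([.4684,-.2705,.15])
E
```

```text
stud [ 0.61100765 -0.0078929 ] hub [ 0.61339502 -0.00822297]
(np.float64(16.26), np.float64(0.0892)) (np.float64(-73.21), np.float64(0.0788)) [ 0.61085686 -0.00761468]
(np.float64(15.69), np.float64(0.1058)) (np.float64(-74.26), np.float64(0.0968)) [ 0.61093237 -0.00785689]
hex [(np.float64(-131.54), np.float64(0.0229)), (np.float64(168.7), np.float64(0.0241)), (np.float64(107.82), np.float64(0.0231))] (np.float64(108.52), np.float64(0.0231)) [(np.float64(-11.91), np.float64(0.0231)), (np.float64(-71.3), np.float64(0.0231)), (np.float64(-133.28), np.float64(0.0236)), (np.float64(168.44), np.float64(0.0237)), (np.float64(48.2), np.float64(0.0229))]
t 12.4 p [0.5627 0.004  0.1936] psi -13.07 tilt [ 0. -0.] q7 -1.751 F [ 0.8 -0.  -0. ] M [ 0.02  -0.022 -0.004] tq7 -0.001 op 8.83 ff 0.0
tool delta cm [-2.98 28.88  4.35]
```

By sight the nut is about 1.5–2° short of the hole line, which is within tolerance but uneven. I'll regrip and add 0.035 rad.

Emit:
{"api": "send_rows", "payload": {"motion": [{"x": 2.5, "y": 0, "z": 0, "rx": 0, "ry": 0, "rz": 0, "jaw": 8.8}, {"x": 2.5, "y": 0, "z": 3, "rx": 0, "ry": 0, "rz": 0, "jaw": 8.8}, {"x": 0, "y": 0, "z": 3.9, "rx": 0, "ry": 0, "rz": 0, "jaw": 8.8}, {"x": 0, "y": 0, "z": 4, "rx": 0, "ry": 0, "rz": 0, "jaw": 8.8}, {"x": 0, "y": 0, "z": 3, "rx": 0, "ry": 0, "rz": 0, "jaw": 7}]}}

```text
clock: 12.9
tool_pos: [0.6109, -0.0076, 0.0514]
eef_rot: [0.993, -0.114, -0.001, 0.0]
contact_force: [0.0, 0.7, -0.7]
opening: 0.927
finger_force: 0.0
```

Emit:
{"api": "send_rows", "payload": {"grip_force": 40, "motion": [{"x": 0, "y": 0, "z": 0, "rx": 0, "ry": 0, "rz": 0, "jaw": 5}, {"x": 0, "y": 0, "z": 0, "rx": 0, "ry": 0, "rz": 0, "jaw": 3.5}, {"x": 0, "y": 0, "z": 0, "rx": 0, "ry": 0, "rz": 0, "jaw": 3.5}, {"x": 0, "y": 0, "z": 0, "rx": 0, "ry": 0, "rz": 0, "jaw": 3.5}, {"x": 0, "y": 0, "z": 0, "rx": 0, "ry": 0, "rz": 0, "jaw": 3.5}]}}

```text
clock: 13.4
tool_pos: [0.6119, -0.0073, 0.0562]
eef_rot: [0.993, -0.114, 0.001, -0.0]
contact_force: [-1.5, 0.0, -0.2]
opening: 0.472
finger_force: 0.0
```

```bash
python3 -c "from h import *;st()"
```

```text
t 13.4 p [ 0.6119 -0.0073  0.0562] psi -13.07 tilt [ 0.003 -0.   ] q7 -1.715 F [-1.5  0.  -0.2] M [ 0.032 -0.011  0.039] tq7 -0.001 op 4.16 ff 0.0
```

Emit:
{"api": "send_rows", "payload": {"grip_force": 50, "motion": [{"x": 0, "y": 0, "z": 0, "rx": 0, "ry": 0, "rz": 0.015, "jaw": 3.5}, {"x": 0, "y": 0, "z": 0, "rx": 0, "ry": 0, "rz": 0.01, "jaw": 3.5}, {"x": 0, "y": 0, "z": 0, "rx": 0, "ry": 0, "rz": 0.01, "jaw": 3.5}, {"x": 0, "y": 0, "z": 0, "rx": 0, "ry": 0, "rz": 0, "jaw": 3.5}, {"x": 0, "y": 0, "z": 0, "rx": 0, "ry": 0, "rz": 0, "jaw": 3.5}]}}

```text
clock: 13.9
tool_pos: [0.6119, -0.0077, 0.0562]
eef_rot: [0.991, -0.131, 0.001, 0.0]
contact_force: [-1.2, -0.4, 6.9]
opening: 0.459
finger_force: 50.0
```

```bash
python3 -c "from h import *;st()"
```

```text
t 13.9 p [ 0.6119 -0.0077  0.0562] psi -15.06 tilt [ 0.002 -0.001] q7 -1.736 F [-1.2 -0.4  6.9] M [-0.141  0.167  0.391] tq7 -0.398 op 4.05 ff 50.0
```

Emit:
{"api": "send_rows", "payload": {"motion": [{"x": 0, "y": 0, "z": 0, "rx": 0, "ry": 0, "rz": 0, "jaw": 5}, {"x": 0, "y": 0, "z": 0, "rx": 0, "ry": 0, "rz": 0, "jaw": 7}, {"x": 0, "y": 0, "z": 0, "rx": 0, "ry": 0, "rz": 0, "jaw": 8.8}, {"x": 0, "y": 0, "z": -2, "rx": 0, "ry": 0, "rz": 0, "jaw": 8.8}, {"x": 0, "y": 0, "z": -4.5, "rx": 0, "ry": 0, "rz": 0, "jaw": 8.8}]}}

```text
clock: 14.4
tool_pos: [0.6081, -0.0069, 0.1171]
eef_rot: [0.991, -0.131, -0.004, 0.0]
contact_force: [0.1, -0.1, 1.2]
opening: 0.893
finger_force: 0.0
```

Emit:
{"api": "send_rows", "payload": {"motion": [{"x": 0, "y": 0, "z": -4.5, "rx": 0, "ry": 0, "rz": 0, "jaw": 8.8}, {"x": -2, "y": 0, "z": -3, "rx": 0, "ry": 0, "rz": 0, "jaw": 8.8}, {"x": -3, "y": 0, "z": 0, "rx": 0, "ry": 0, "rz": 0, "jaw": 8.8}, {"x": 0, "y": 0, "z": 0, "rx": 0, "ry": 0, "rz": 0, "jaw": 8.8}, {"x": 0, "y": 0, "z": 0, "rx": 0, "ry": 0, "rz": 0, "jaw": 8.8}]}}

```text
clock: 14.9
tool_pos: [0.5624, 0.0061, 0.1948]
eef_rot: [0.991, -0.131, -0.0, -0.0]
contact_force: [0.1, -0.1, -0.6]
opening: 1.001
finger_force: 0.0
```

```bash
python3 - <<'E'
from h import *
st([.4684,-.2705,.15])
w=snap('wrist'); np.save('w6.npy',w,allow_pickle=True)
u,v=proj(w,[.6113,-.0077,.09]);print(u,v)
im=cv2.cvtColor(w['img'],cv2.COLOR_RGB2BGR); y0=max(0,int(v-60));x0=int(u-100); print(x0,y0)
cv2.imwrite('pics/w6.png',cv2.resize(im[y0:y0+150,x0:x0+200],(800,600),interpolation=cv2.INTER_CUBIC))
E
```

```text
t 14.9 p [0.5624 0.0061 0.1948] psi -15.06 tilt [-0.  0.] q7 -1.776 F [ 0.1 -0.1 -0.6] M [ 0.067  0.01  -0.004] tq7 -0.006 op 8.82 ff 0.0
tool delta cm [-1.89 29.15  4.48]
285.3358781046946 132.87345025129792
185 72
```

View pics/w6.png

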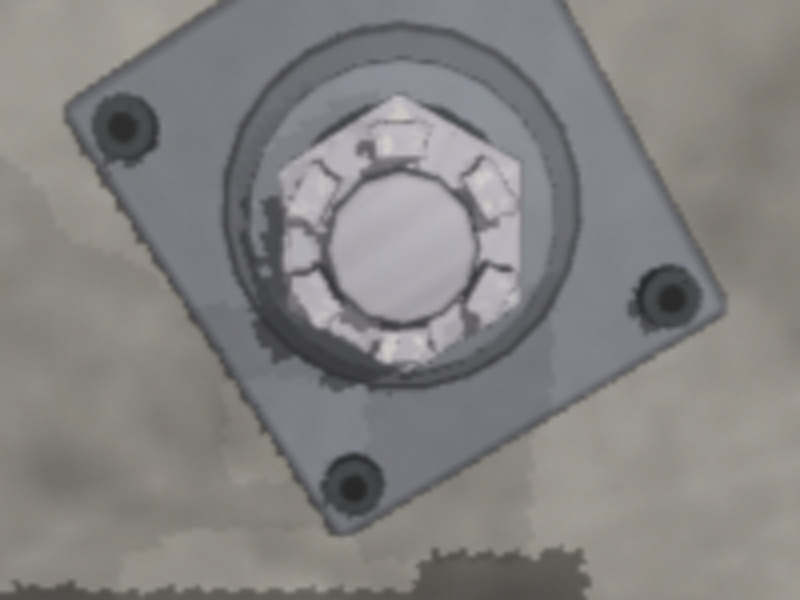

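The nut is now symmetric to the hole line: the hexagon has turned with the tool, and the slot direction and the plate axis are both ≈16.2° by the same camera. Now to the steel pin.

Emit:
{"api": "send_rows", "payload": {"motion": [{"x": -0.3, "y": 4.2, "z": 0, "rx": 0, "ry": 0, "rz": 0, "jaw": 8.8}, {"x": -0.3, "y": 4.2, "z": 0, "rx": 0, "ry": 0, "rz": 0, "jaw": 8.8}, {"x": -0.3, "y": 4.2, "z": 0, "rx": 0, "ry": 0, "rz": 0, "jaw": 8.8}, {"x": -0.3, "y": 4.2, "z": 0, "rx": 0, "ry": 0, "rz": 0, "jaw": 8.8}, {"x": -0.3, "y": 4.2, "z": 0, "rx": 0, "ry": 0, "rz": 0, "jaw": 8.8}]}}

```text
clock: 15.45
tool_pos: [0.4937, -0.1954, 0.1941]
eef_rot: [0.991, -0.131, 0.0, 0.0]
contact_force: [0.6, -1.0, -0.6]
opening: 0.997
finger_force: 0.0
```

Emit:
{"api": "send_rows", "payload": {"motion": [{"x": -0.3, "y": 4.2, "z": 0, "rx": 0, "ry": 0, "rz": 0, "jaw": 8}, {"x": -0.1, "y": 4, "z": 0, "rx": 0, "ry": 0, "rz": 0, "jaw": 7}, {"x": 0, "y": 0, "z": 1, "rx": 0, "ry": 0, "rz": -0.139, "jaw": 6}, {"x": 0, "y": 0, "z": 1, "rx": 0, "ry": 0, "rz": -0.139, "jaw": 5}, {"x": 0, "y": 0, "z": 1, "rx": 0, "ry": 0, "rz": -0.139, "jaw": 5}]}}

```text
clock: 15.95
tool_pos: [0.4689, -0.2727, 0.1637]
eef_rot: [0.997, 0.079, 0.0, 0.0]
contact_force: [-0.4, -0.2, 0.4]
opening: 0.577
finger_force: 0.0
```

Emit:
{"api": "send_rows", "payload": {"motion": [{"x": 0, "y": 0, "z": 1, "rx": 0, "ry": 0, "rz": -0.139, "jaw": 5}, {"x": 0, "y": 0, "z": 0.5, "rx": 0, "ry": 0, "rz": -0.139, "jaw": 5}, {"x": 0, "y": 0, "z": 0, "rx": 0, "ry": 0, "rz": -0.139, "jaw": 5}, {"x": 0, "y": 0, "z": 0, "rx": 0, "ry": 0, "rz": 0, "jaw": 5}, {"x": 0, "y": 0, "z": 0, "rx": 0, "ry": 0, "rz": 0, "jaw": 5}]}}

```text
clock: 16.45
tool_pos: [0.4688, -0.2719, 0.1493]
eef_rot: [0.96, 0.28, 0.0, 0.0]
contact_force: [0.4, 0.7, 0.9]
opening: 0.573
finger_force: 0.0
```

```bash
python3 - <<'E'
from h import *
st([.4684,-.2705,.025])
w=snap('wrist'); np.save('w7.npy',w,allow_pickle=True)
u,v=proj(w,[.4684,-.2705,.045]);print(u,v)
im=cv2.cvtColor(w['img'],cv2.COLOR_RGB2BGR); y0=max(0,int(v-100));x0=int(u-100); print(x0,y0)
cv2.imwrite('pics/w7.png',cv2.resize(im[y0:y0+150,x0:x0+200],(800,600),interpolation=cv2.INTER_CUBIC))
E
```

```text
t 16.45 p [ 0.4688 -0.2719  0.1493] psi 32.46 tilt [0. 0.] q7 -0.767 F [0.4 0.7 0.9] M [-0.003  0.019  0.014] tq7 0.052 op 5.05 ff 0.0
tool delta cm [ 0.04 -0.14 12.43]
282.58669186682596 209.06639352710653
182 109
```

View pics/w7.png

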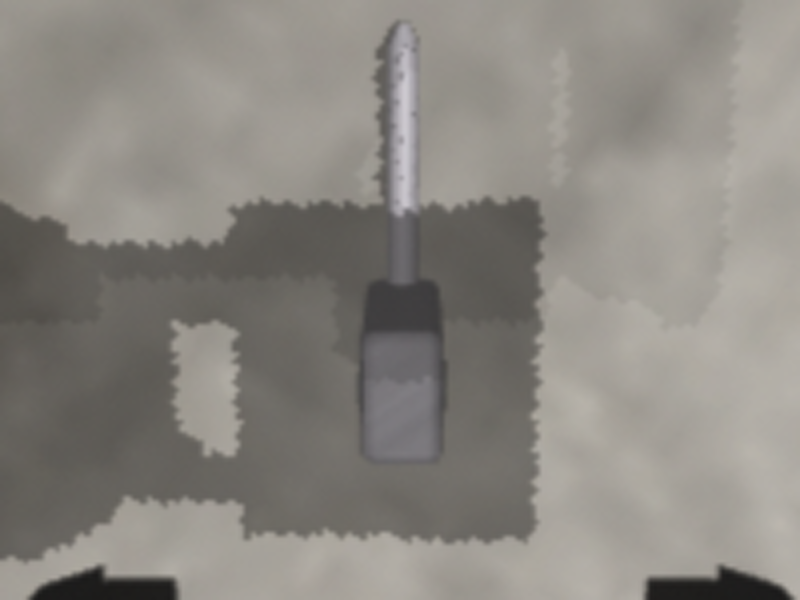

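The pin lies straight along the tool axis, with its handle top at crop (401,397), as predicted. I'll descend and grasp.

Emit:
{"api": "send_rows", "payload": {"motion": [{"x": 0.05, "y": -0.14, "z": 3, "rx": 0, "ry": 0, "rz": 0, "jaw": 5}, {"x": 0, "y": 0, "z": 3, "rx": 0, "ry": 0, "rz": 0, "jaw": 5}, {"x": 0, "y": 0, "z": 3, "rx": 0, "ry": 0, "rz": 0, "jaw": 5}, {"x": 0, "y": 0, "z": 2.4, "rx": 0, "ry": 0, "rz": 0, "jaw": 5}, {"x": 0, "y": 0, "z": 1, "rx": 0, "ry": 0, "rz": 0, "jaw": 5}]}}

```text
clock: 17.0
tool_pos: [0.4674, -0.2695, 0.0238]
eef_rot: [0.96, 0.281, -0.001, -0.001]
contact_force: [0.7, 0.6, 0.2]
opening: 0.567
finger_force: 0.0
```

Emit:
{"api": "send_rows", "payload": {"grip_force": 25, "motion": [{"x": 0, "y": 0, "z": 0, "rx": 0, "ry": 0, "rz": 0, "jaw": 3.5}, {"x": 0, "y": 0, "z": 0, "rx": 0, "ry": 0, "rz": 0, "jaw": 2}, {"x": 0, "y": 0, "z": 0, "rx": 0, "ry": 0, "rz": 0, "jaw": 1}, {"x": 0, "y": 0, "z": 0, "rx": 0, "ry": 0, "rz": 0, "jaw": 1}, {"x": 0, "y": 0, "z": 0, "rx": 0, "ry": 0, "rz": 0, "jaw": 1}]}}

```text
clock: 17.5
tool_pos: [0.4685, -0.2702, 0.0266]
eef_rot: [0.96, 0.281, 0.001, 0.001]
contact_force: [1.0, -0.3, 5.1]
opening: 0.157
finger_force: 25.0
```

```bash
python3 -c "from h import *;st([.468,-.2705,.025])"
```

```text
t 17.5 p [ 0.4685 -0.2702  0.0266] psi 32.69 tilt [ 0.002 -0.001] q7 -0.811 F [ 1.  -0.3  5.1] M [-0.021  0.077  0.036] tq7 -0.012 op 1.38 ff 25.0
tool delta cm [-0.06 -0.    0.16]
```

Emit:
{"api": "send_rows", "payload": {"motion": [{"x": 0, "y": 0, "z": -1, "rx": 0, "ry": 0, "rz": 0, "jaw": 1}, {"x": 0, "y": 0, "z": -2, "rx": 0, "ry": 0, "rz": 0, "jaw": 1}, {"x": 0, "y": 0, "z": -2, "rx": 0, "ry": 0, "rz": 0.1, "jaw": 1}, {"x": 0, "y": 0, "z": -2, "rx": 0, "ry": 0, "rz": 0.1, "jaw": 1}, {"x": 0, "y": 0, "z": -1, "rx": 0, "ry": 0, "rz": 0.095, "jaw": 1}]}}

```text
clock: 18.0
tool_pos: [0.4686, -0.2701, 0.108]
eef_rot: [0.991, 0.135, 0.001, 0.001]
contact_force: [0.2, -0.1, 0.2]
opening: 0.16
finger_force: 25.0
```

Emit:
{"api": "send_rows", "payload": {"motion": [{"x": 1.9, "y": -3.6, "z": 0, "rx": 0, "ry": 0, "rz": 0, "jaw": 1}, {"x": 1.9, "y": -3.6, "z": 0, "rx": 0, "ry": 0, "rz": 0, "jaw": 1}, {"x": 1.9, "y": -3.6, "z": 0, "rx": 0, "ry": 0, "rz": 0, "jaw": 1}, {"x": 1.9, "y": -3.6, "z": 0, "rx": 0, "ry": 0, "rz": 0, "jaw": 1}, {"x": 1.9, "y": -3.6, "z": 0, "rx": 0, "ry": 0, "rz": 0, "jaw": 1}]}}

```text
clock: 18.5
tool_pos: [0.5106, -0.0691, 0.1065]
eef_rot: [0.991, 0.137, 0.0, -0.0]
contact_force: [0.1, 0.0, -0.1]
opening: 0.154
finger_force: 25.0
```

Emit:
{"api": "send_rows", "payload": {"motion": [{"x": 1.8, "y": -3.4, "z": 0, "rx": 0, "ry": 0, "rz": 0, "jaw": 1}, {"x": 0, "y": 0, "z": 0, "rx": 0, "ry": 0, "rz": 0, "jaw": 1}, {"x": 0, "y": 0, "z": 0, "rx": 0, "ry": 0, "rz": 0, "jaw": 1}, {"x": 0, "y": 0, "z": 0, "rx": 0, "ry": 0, "rz": 0, "jaw": 1}, {"x": 0, "y": 0, "z": 0, "rx": 0, "ry": 0, "rz": 0, "jaw": 1}]}}

```text
clock: 19.0
tool_pos: [0.5181, -0.0351, 0.1059]
eef_rot: [0.991, 0.136, -0.0, 0.001]
contact_force: [0.6, -1.1, -0.5]
opening: 0.156
finger_force: 25.0
```

```bash
python3 - <<'E'
from h import *
st([.5196,-.0335,.1026])
w=snap('wrist'); np.save('w8.npy',w,allow_pickle=True)
u,v=proj(w,[.5773,-.017,.081]);print(u,v, proj(w,[.611,-.0078,.094]))
im=cv2.cvtColor(w['img'],cv2.COLOR_RGB2BGR); y0=max(0,int(v-110));x0=int(u-140); print(x0,y0)
cv2.imwrite('pics/w8.png',cv2.resize(im[y0:y0+210,x0:x0+280],(800,600),interpolation=cv2.INTER_CUBIC))
E
```

```text
t 19.0 p [ 0.5181 -0.0351  0.1059] psi 15.63 tilt [-0.    -0.001] q7 -1.297 F [ 0.6 -1.1 -0.5] M [ 0.014 -0.024 -0.015] tq7 0.003 op 1.38 ff 25.0
tool delta cm [ 0.19 -0.11  0.33]
281.19063747734367 123.49149005247897 (np.float64(281.32913216870395), np.float64(27.1351215000808))
141 13
```

View pics/w8.png

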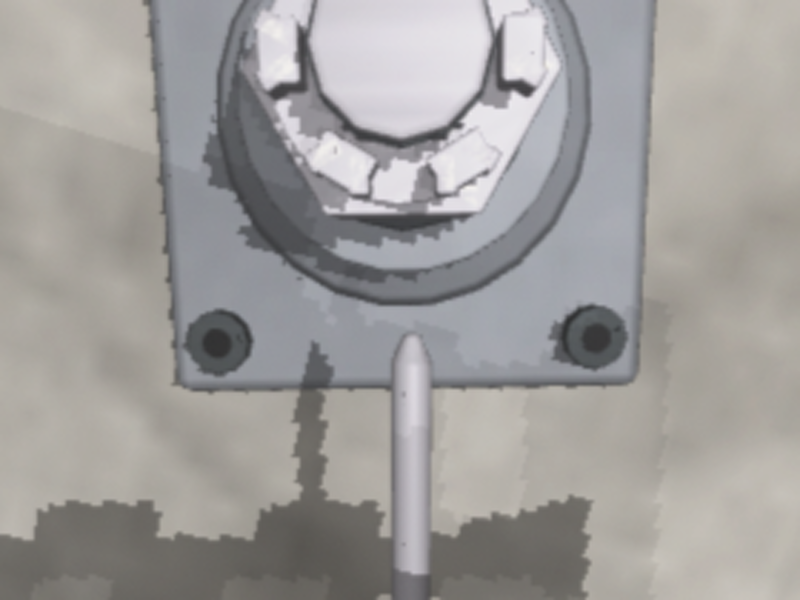

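The pin tip is at crop (411,340) and the slot centre at column ~402, so the pin needs about 1.2 mm to the left and 3.3 mm down. Both agree with the computed offsets.

Emit:
{"api": "send_rows", "payload": {"motion": [{"x": 0.2, "y": -0.12, "z": 0.33, "rx": 0, "ry": 0, "rz": 0, "jaw": 1}, {"x": 0.4, "y": 0, "z": 0, "rx": 0, "ry": 0, "rz": 0, "jaw": 1}, {"x": 0.4, "y": 0, "z": 0, "rx": 0, "ry": 0, "rz": 0, "jaw": 1}, {"x": 0, "y": 0, "z": 0, "rx": 0, "ry": 0, "rz": 0, "jaw": 1}, {"x": 0, "y": 0, "z": 0, "rx": 0, "ry": 0, "rz": 0, "jaw": 1}]}}

```text
clock: 19.55
tool_pos: [0.5279, -0.0292, 0.1024]
eef_rot: [0.99, 0.138, 0.0, 0.0]
contact_force: [0.6, -0.5, -0.5]
opening: 0.155
finger_force: 25.0
```

```bash
python3 - <<'E'
from h import *
d=np.array([np.cos(np.radians(15.8)),np.sin(np.radians(15.8))])
h=np.array([.611,-.0077])-.031*d
st([*h,.1026])
w=snap('wrist'); np.save('w9.npy',w,allow_pickle=True)
g=w['img'].astype(int)
for v in (150,165,180):
    r=w['img'][v,240:330].mean(1).astype(int); 
    e=np.abs(np.diff(r)); print(v,[(240+i,e[i]) for i in np.where(e>18)[0]])
print(proj(w,[.611,-.0078,.094]))
im=cv2.cvtColor(w['img'],cv2.COLOR_RGB2BGR); cv2.imwrite('pics/w9.png',cv2.resize(im[0:150,181:381],(800,600),interpolation=cv2.INTER_CUBIC))
E
```

```text
t 19.55 p [ 0.5279 -0.0292  0.1024] psi 15.81 tilt [ 0. -0.] q7 -1.302 F [ 0.6 -0.5 -0.5] M [-0.05  -0.044 -0.007] tq7 -0.001 op 1.37 ff 25.0
tool delta cm [ 5.48  0.2  -0.02]
150 [(np.int64(248), np.int64(39)), (np.int64(258), np.int64(31)), (np.int64(277), np.int64(23)), (np.int64(278), np.int64(24)), (np.int64(279), np.int64(22)), (np.int64(290), np.int64(19))]
165 [(np.int64(247), np.int64(25)), (np.int64(258), np.int64(26)), (np.int64(278), np.int64(22)), (np.int64(279), np.int64(19)), (np.int64(287), np.int64(20)), (np.int64(290), np.int64(24))]
180 [(np.int64(247), np.int64(40)), (np.int64(256), np.int64(30)), (np.int64(277), np.int64(38)), (np.int64(278), np.int64(19)), (np.int64(279), np.int64(20)), (np.int64(291), np.int64(27))]
(np.float64(290.4848316914749), np.float64(58.912981262494185))
```

View pics/w9.png

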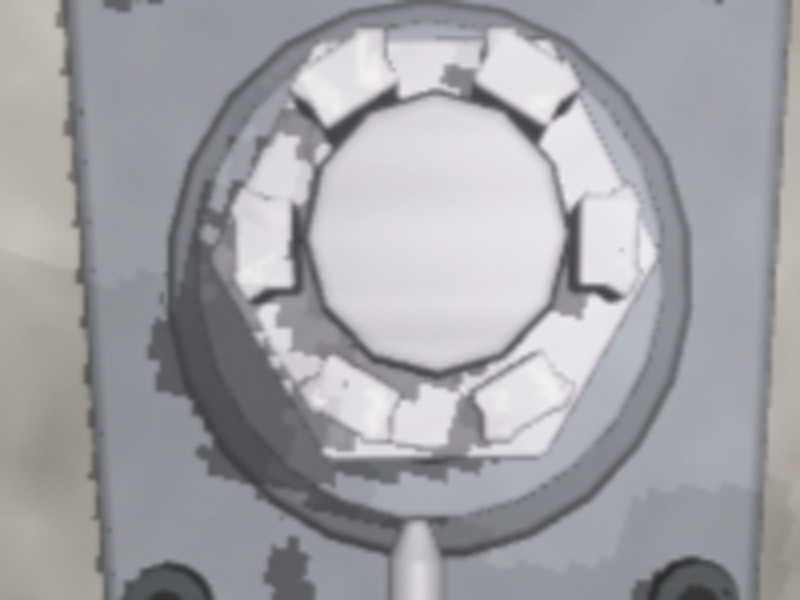

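The pin tip is at crop column 416 and the slot centre at 434, so +2 mm in tool y, agreeing with the computed +0.20 cm.

Emit:
{"api": "send_rows", "payload": {"motion": [{"x": 0, "y": 0.2, "z": 0, "rx": 0, "ry": 0, "rz": 0, "jaw": 1}, {"x": 0, "y": 0, "z": 0, "rx": 0, "ry": 0, "rz": 0, "jaw": 1}, {"x": 0.3, "y": 0, "z": 0, "rx": 0, "ry": 0, "rz": 0, "jaw": 1}, {"x": 0.3, "y": 0, "z": 0, "rx": 0, "ry": 0, "rz": 0, "jaw": 1}, {"x": 0.2, "y": 0, "z": 0, "rx": 0, "ry": 0, "rz": 0, "jaw": 1}]}}

```text
clock: 20.1
tool_pos: [0.5365, -0.0288, 0.1024]
eef_rot: [0.99, 0.138, 0.0, -0.0]
contact_force: [-0.4, 0.3, -0.8]
opening: 0.155
finger_force: 25.0
```

```bash
cat >>h.py <<'E'
def home():
    d=np.array([np.cos(np.radians(15.8)),np.sin(np.radians(15.8))]); h=np.array([.611,-.0077])-.031*d
    return st([*h,.1026])
E
python3 - <<'E'
from h import *
home()
w=snap('wrist')
im=cv2.cvtColor(w['img'],cv2.COLOR_RGB2BGR); cv2.imwrite('pics/w10.png',cv2.resize(im[0:150,181:381],(800,600),interpolation=cv2.INTER_CUBIC))
E
```

```text
t 20.1 p [ 0.5365 -0.0288  0.1024] psi 15.81 tilt [0.001 0.   ] q7 -1.302 F [-0.4  0.3 -0.8] M [ 0.016 -0.042 -0.045] tq7 0.004 op 1.37 ff 25.0
tool delta cm [ 4.64 -0.   -0.01]
```

I have viewed 12 pictures, which is over the limit of 10, so I'll look at no more and go on by force and pose.

Emit:
{"api": "send_rows", "payload": {"motion": [{"x": 0.2, "y": 0, "z": 0, "rx": 0, "ry": 0, "rz": 0, "jaw": 1}, {"x": 0.2, "y": 0, "z": 0, "rx": 0, "ry": 0, "rz": 0, "jaw": 1}, {"x": 0.2, "y": 0, "z": 0, "rx": 0, "ry": 0, "rz": 0, "jaw": 1}, {"x": 0.2, "y": 0, "z": 0, "rx": 0, "ry": 0, "rz": 0, "jaw": 1}, {"x": 0.2, "y": 0, "z": 0, "rx": 0, "ry": 0, "rz": 0, "jaw": 1}]}}

```text
clock: 20.65
tool_pos: [0.5458, -0.0262, 0.1024]
eef_rot: [0.991, 0.137, 0.0, 0.0]
contact_force: [-0.6, 0.5, -0.7]
opening: 0.153
finger_force: 25.0
```

```bash
python3 -c "from h import *;home()"
```

```text
t 20.65 p [ 0.5458 -0.0262  0.1024] psi 15.8 tilt [ 0. -0.] q7 -1.305 F [-0.6  0.5 -0.7] M [0.023 0.057 0.028] tq7 0.006 op 1.35 ff 25.0
tool delta cm [ 3.68 -0.01 -0.02]
```

Emit:
{"api": "send_rows", "payload": {"motion": [{"x": 0.3, "y": 0, "z": 0, "rx": 0, "ry": 0, "rz": 0, "jaw": 1}, {"x": 0.3, "y": 0, "z": 0, "rx": 0, "ry": 0, "rz": 0, "jaw": 1}, {"x": 0.3, "y": 0, "z": 0, "rx": 0, "ry": 0, "rz": 0, "jaw": 1}, {"x": 0.3, "y": 0, "z": 0, "rx": 0, "ry": 0, "rz": 0, "jaw": 1}, {"x": 0.3, "y": 0, "z": 0, "rx": 0, "ry": 0, "rz": 0, "jaw": 1}]}}

```text
clock: 21.15
tool_pos: [0.5603, -0.0221, 0.1024]
eef_rot: [0.991, 0.137, 0.0, 0.0]
contact_force: [0.4, -0.4, -1.2]
opening: 0.157
finger_force: 25.0
```

```bash
python3 -c "from h import *;home()"
```

```text
t 21.15 p [ 0.5603 -0.0221  0.1024] psi 15.8 tilt [ 0. -0.] q7 -1.309 F [ 0.4 -0.4 -1.2] M [ 0.014 -0.039 -0.006] tq7 0.01 op 1.38 ff 25.0
tool delta cm [ 2.17 -0.01 -0.02]
```

Emit:
{"api": "send_rows", "payload": {"motion": [{"x": 0.3, "y": 0, "z": 0, "rx": 0, "ry": 0, "rz": 0, "jaw": 1}, {"x": 0.3, "y": 0, "z": 0, "rx": 0, "ry": 0, "rz": 0, "jaw": 1}, {"x": 0.3, "y": 0, "z": 0, "rx": 0, "ry": 0, "rz": 0, "jaw": 1}, {"x": 0.3, "y": 0, "z": 0, "rx": 0, "ry": 0, "rz": 0, "jaw": 1}, {"x": 0.2, "y": 0, "z": 0, "rx": 0, "ry": 0, "rz": 0, "jaw": 1}]}}

```text
clock: 21.65
tool_pos: [0.5739, -0.0183, 0.1024]
eef_rot: [0.99, 0.138, 0.0, 0.0]
contact_force: [-0.0, -0.1, -0.0]
opening: 0.156
finger_force: 25.0
```

```bash
python3 -c "from h import *;home()"
```

```text
t 21.65 p [ 0.5739 -0.0183  0.1024] psi 15.81 tilt [ 0. -0.] q7 -1.314 F [-0.  -0.1 -0. ] M [0.043 0.009 0.009] tq7 0.004 op 1.37 ff 25.0
tool delta cm [ 0.76 -0.   -0.02]
```

No contact yet and 7.6 mm to go. I'll creep in to feel the shoulder.

Emit:
{"api": "send_rows", "payload": {"motion": [{"x": 0.12, "y": 0, "z": 0, "rx": 0, "ry": 0, "rz": 0, "jaw": 1}, {"x": 0.12, "y": 0, "z": 0, "rx": 0, "ry": 0, "rz": 0, "jaw": 1}, {"x": 0.12, "y": 0, "z": 0, "rx": 0, "ry": 0, "rz": 0, "jaw": 1}, {"x": 0.12, "y": 0, "z": 0, "rx": 0, "ry": 0, "rz": 0, "jaw": 1}, {"x": 0.12, "y": 0, "z": 0, "rx": 0, "ry": 0, "rz": 0, "jaw": 1}]}}

```text
clock: 22.15
tool_pos: [0.5793, -0.0168, 0.1024]
eef_rot: [0.991, 0.137, -0.0, 0.0]
contact_force: [0.4, 0.5, -1.0]
opening: 0.159
finger_force: 25.0
```

```bash
python3 -c "from h import *;home()"
```

```text
t 22.15 p [ 0.5793 -0.0168  0.1024] psi 15.8 tilt [-0. -0.] q7 -1.315 F [ 0.4  0.5 -1. ] M [ 0.014  0.016 -0.038] tq7 0.004 op 1.4 ff 25.0
tool delta cm [ 0.19 -0.01 -0.02]
```

Emit:
{"api": "send_rows", "payload": {"motion": [{"x": 0.03, "y": 0, "z": 0, "rx": 0, "ry": 0, "rz": 0, "jaw": 1}, {"x": 0.03, "y": 0, "z": 0, "rx": 0, "ry": 0, "rz": 0, "jaw": 1}, {"x": 0.03, "y": 0, "z": 0, "rx": 0, "ry": 0, "rz": 0, "jaw": 1}, {"x": 0.03, "y": 0, "z": 0, "rx": 0, "ry": 0, "rz": 0, "jaw": 1}, {"x": 0.03, "y": 0, "z": 0, "rx": 0, "ry": 0, "rz": 0, "jaw": 1}]}}

```text
clock: 22.65
tool_pos: [0.5807, -0.0163, 0.1024]
eef_rot: [0.991, 0.137, -0.0, 0.0]
contact_force: [0.0, -0.1, -0.9]
opening: 0.155
finger_force: 25.0
```

```bash
python3 -c "from h import *;home()"
```

```text
t 22.65 p [ 0.5807 -0.0163  0.1024] psi 15.8 tilt [-0. -0.] q7 -1.316 F [ 0.  -0.1 -0.9] M [-0.014  0.011  0.01 ] tq7 0.001 op 1.37 ff 25.0
tool delta cm [ 0.05 -0.01 -0.02]
```

Emit:
{"api": "send_rows", "payload": {"motion": [{"x": 0.03, "y": 0, "z": 0, "rx": 0, "ry": 0, "rz": 0, "jaw": 1}, {"x": 0.03, "y": 0, "z": 0, "rx": 0, "ry": 0, "rz": 0, "jaw": 1}, {"x": 0.03, "y": 0, "z": 0, "rx": 0, "ry": 0, "rz": 0, "jaw": 1}, {"x": 0.03, "y": 0, "z": 0, "rx": 0, "ry": 0, "rz": 0, "jaw": 1}, {"x": 0, "y": 0, "z": 0, "rx": 0, "ry": 0, "rz": 0, "jaw": 1}]}}

```text
clock: 23.15
tool_pos: [0.5818, -0.0161, 0.1024]
eef_rot: [0.991, 0.137, -0.0, 0.0]
contact_force: [-0.7, 0.3, -1.1]
opening: 0.158
finger_force: 25.0
```

```bash
python3 -c "from h import *;home()"
```

```text
t 23.15 p [ 0.5818 -0.0161  0.1024] psi 15.8 tilt [-0. -0.] q7 -1.316 F [-0.7  0.3 -1.1] M [0.061 0.021 0.073] tq7 -0.001 op 1.39 ff 25.0
tool delta cm [-0.06 -0.01 -0.02]
```

Emit:
{"api": "send_rows", "payload": {"motion": [{"x": 0.03, "y": 0, "z": 0, "rx": 0, "ry": 0, "rz": 0, "jaw": 1}, {"x": 0.03, "y": 0, "z": 0, "rx": 0, "ry": 0, "rz": 0, "jaw": 1}, {"x": 0.03, "y": 0, "z": 0, "rx": 0, "ry": 0, "rz": 0, "jaw": 1}, {"x": 0, "y": 0, "z": 0, "rx": 0, "ry": 0, "rz": 0, "jaw": 1}, {"x": 0, "y": 0, "z": 0, "rx": 0, "ry": 0, "rz": 0, "jaw": 1}]}}

```text
clock: 23.65
tool_pos: [0.5822, -0.0159, 0.1023]
eef_rot: [0.991, 0.137, -0.001, 0.0]
contact_force: [-2.2, -1.2, 0.7]
opening: 0.159
finger_force: 25.0
```

```bash
python3 -c "from h import *;home()"
```

```text
t 23.65 p [ 0.5822 -0.0159  0.1023] psi 15.8 tilt [-0.001 -0.   ] q7 -1.317 F [-2.2 -1.2  0.7] M [-0.126  0.551  0.031] tq7 -0.001 op 1.4 ff 25.0
tool delta cm [-0.1  -0.01 -0.03]
```

Emit:
{"api": "send_rows", "payload": {"motion": [{"x": 0.02, "y": 0, "z": 0, "rx": 0, "ry": 0, "rz": 0, "jaw": 1}, {"x": 0.02, "y": 0, "z": 0, "rx": 0, "ry": 0, "rz": 0, "jaw": 1}, {"x": 0.02, "y": 0, "z": 0, "rx": 0, "ry": 0, "rz": 0, "jaw": 1}, {"x": 0, "y": 0, "z": 0, "rx": 0, "ry": 0, "rz": 0, "jaw": 1}, {"x": 0, "y": 0, "z": 0, "rx": 0, "ry": 0, "rz": 0, "jaw": 1}]}}

```text
clock: 24.15
tool_pos: [0.5824, -0.0159, 0.1023]
eef_rot: [0.991, 0.137, -0.001, 0.0]
contact_force: [-4.9, -2.1, 2.5]
opening: 0.155
finger_force: 25.0
```

```bash
python3 -c "from h import *;home()"
```

```text
t 24.15 p [ 0.5824 -0.0159  0.1023] psi 15.79 tilt [-0.002 -0.   ] q7 -1.317 F [-4.9 -2.1  2.5] M [-0.266  1.111  0.014] tq7 -0.002 op 1.36 ff 25.0
tool delta cm [-0.13 -0.01 -0.03]
```

The shoulder bears on the crown at 5 N. I'll ease the preload, let go gently and rise clear.

Emit:
{"api": "send_rows", "payload": {"grip_force": 8, "motion": [{"x": -0.03, "y": 0, "z": 0.03, "rx": 0, "ry": 0, "rz": 0, "jaw": 1}, {"x": 0, "y": 0, "z": 0.03, "rx": 0, "ry": 0, "rz": 0, "jaw": 1}, {"x": 0, "y": 0, "z": 0, "rx": 0, "ry": 0, "rz": 0, "jaw": 1.5}, {"x": 0, "y": 0, "z": 0, "rx": 0, "ry": 0, "rz": 0, "jaw": 1.8}, {"x": 0, "y": 0, "z": 0, "rx": 0, "ry": 0, "rz": 0, "jaw": 2.4}]}}

```text
clock: 24.65
tool_pos: [0.5846, -0.0152, 0.1021]
eef_rot: [0.99, 0.138, 0.002, -0.0]
contact_force: [-0.0, -0.4, -0.5]
opening: 0.266
finger_force: 0.0
```

Emit:
{"api": "send_rows", "payload": {"motion": [{"x": 0, "y": 0, "z": 0, "rx": 0, "ry": 0, "rz": 0, "jaw": 4}, {"x": 0, "y": 0, "z": 0, "rx": 0, "ry": 0, "rz": 0, "jaw": 5}, {"x": 0, "y": 0, "z": 0, "rx": 0, "ry": 0, "rz": 0, "jaw": 5}, {"x": 0, "y": 0, "z": -1, "rx": 0, "ry": 0, "rz": 0, "jaw": 5}, {"x": 0, "y": 0, "z": -3, "rx": 0, "ry": 0, "rz": 0, "jaw": 5}]}}

```text
clock: 25.15
tool_pos: [0.5812, -0.0156, 0.1405]
eef_rot: [0.99, 0.138, -0.003, -0.0]
contact_force: [0.2, 0.1, -0.3]
opening: 0.566
finger_force: 0.0
```

Emit:
{"api": "send_rows", "payload": {"motion": [{"x": 0, "y": 0, "z": -4, "rx": 0, "ry": 0, "rz": 0, "jaw": 5}, {"x": -2, "y": 0, "z": -4, "rx": 0, "ry": 0, "rz": 0, "jaw": 5}, {"x": -3, "y": 0, "z": 0, "rx": 0, "ry": 0, "rz": 0, "jaw": 5}, {"x": 0, "y": 0, "z": 0, "rx": 0, "ry": 0, "rz": 0, "jaw": 5}, {"x": 0, "y": 0, "z": 0, "rx": 0, "ry": 0, "rz": 0, "jaw": 5}]}}

```text
clock: 25.65
tool_pos: [0.535, -0.0294, 0.2226]
eef_rot: [0.991, 0.137, 0.001, 0.0]
contact_force: [1.0, 0.5, 0.0]
opening: 0.567
finger_force: 0.0
```

```bash
python3 - <<'E'
from h import *
home(); w=snap('wrist','end.png')
d=np.array([np.cos(np.radians(15.8)),np.sin(np.radians(15.8))]); c=np.array([.611,-.0077])
# handle top (z .120): corners expected at home, pixel columns/rows
for r in (-43,-31,-19): print(r,np.round(proj(w,[*(c+r/1000*d),.120]),1))
u,v=np.round(proj(w,[*(c-.031*d),.120])).astype(int)
g=w['img'].mean(2).astype(int)
print('col',[(i,g[i,u]) for i in range(max(0,v-45),min(419,v+50),3)])
print('tip',np.round(proj(w,[*(c+.029*d),.081]),1))
print('row',[(j,g[v,j]) for j in range(u-36,u+37,3)])
E
```

```text
t 25.65 p [ 0.535  -0.0294  0.2226] psi 15.78 tilt [0.001 0.   ] q7 -1.299 F [1.  0.5 0. ] M [ 0.066 -0.064 -0.012] tq7 0.006 op 5.0 ff 0.0
tool delta cm [ 4.79 -0.03 12.01]
-43 [284.2 156.7]
-31 [284.2 137.8]
-19 [284.2 118.3]
col [(93, np.int64(193)), (96, np.int64(195)), (99, np.int64(185)), (102, np.int64(187)), (105, np.int64(107)), (108, np.int64(177)), (111, np.int64(183)), (114, np.int64(168)), (117, np.int64(82)), (120, np.int64(77)), (123, np.int64(91)), (126, np.int64(162)), (129, np.int64(173)), (132, np.int64(178)), (135, np.int64(173)), (138, np.int64(172)), (141, np.int64(176)), (144, np.int64(170)), (147, np.int64(172)), (150, np.int64(167)), (153, np.int64(163)), (156, np.int64(167)), (159, np.int64(127)), (162, np.int64(152)), (165, np.int64(151)), (168, np.int64(152)), (171, np.int64(154)), (174, np.int64(125)), (177, np.int64(107)), (180, np.int64(103)), (183, np.int64(101)), (186, np.int64(99))]
tip [284.2  43.8]
row [(248, np.int64(53)), (251, np.int64(86)), (254, np.int64(94)), (257, np.int64(93)), (260, np.int64(91)), (263, np.int64(83)), (266, np.int64(82)), (269, np.int64(82)), (272, np.int64(86)), (275, np.int64(127)), (278, np.int64(165)), (281, np.int64(171)), (284, np.int64(172)), (287, np.int64(175)), (290, np.int64(175)), (293, np.int64(153)), (296, np.int64(120)), (299, np.int64(134)), (302, np.int64(136)), (305, np.int64(135)), (308, np.int64(134)), (311, np.int64(133)), (314, np.int64(132)), (317, np.int64(122)), (320, np.int64(70))]
```

The pin stands in the hole with its handle where expected. I'll give it a gentle nudge from behind with closed fingers to be sure the shoulder is home after letting go.

Emit:
{"api": "send_rows", "payload": {"motion": [{"x": 0, "y": 0, "z": 0, "rx": 0, "ry": 0, "rz": 0, "jaw": 3}, {"x": 0, "y": 0, "z": 3, "rx": 0, "ry": 0, "rz": 0, "jaw": 1}, {"x": 0, "y": 0, "z": 4, "rx": 0, "ry": 0, "rz": 0, "jaw": 0}, {"x": 0, "y": 0, "z": 4, "rx": 0, "ry": 0, "rz": 0, "jaw": 0}, {"x": 0, "y": 0, "z": 2.1, "rx": 0, "ry": 0, "rz": 0, "jaw": 0}]}}

```text
clock: 26.2
tool_pos: [0.5341, -0.0287, 0.0874]
eef_rot: [0.99, 0.138, -0.002, -0.0]
contact_force: [-0.7, -0.2, 0.3]
opening: 0.137
finger_force: 0.0
```

Emit:
{"api": "send_rows", "payload": {"motion": [{"x": 0.3, "y": 0, "z": 0, "rx": 0, "ry": 0, "rz": 0, "jaw": 0}, {"x": 0.3, "y": 0, "z": 0, "rx": 0, "ry": 0, "rz": 0, "jaw": 0}, {"x": 0.3, "y": 0, "z": 0, "rx": 0, "ry": 0, "rz": 0, "jaw": 0}, {"x": 0.2, "y": 0, "z": 0, "rx": 0, "ry": 0, "rz": 0, "jaw": 0}, {"x": 0.2, "y": 0, "z": 0, "rx": 0, "ry": 0, "rz": 0, "jaw": 0}]}}

```text
clock: 26.7
tool_pos: [0.5485, -0.0256, 0.0919]
eef_rot: [0.991, 0.138, 0.001, 0.0]
contact_force: [-0.3, 0.1, -0.0]
opening: 0.008
finger_force: 0.0
```

```bash
python3 -c "from h import *;home()"
```

```text
t 26.7 p [ 0.5485 -0.0256  0.0919] psi 15.81 tilt [ 0.002 -0.   ] q7 -1.303 F [-0.3  0.1 -0. ] M [-0.02   0.039 -0.021] tq7 0.006 op 0.07 ff 0.0
tool delta cm [ 3.41 -0.02 -1.06]
```

Emit:
{"api": "send_rows", "payload": {"motion": [{"x": 0.1, "y": 0, "z": 0, "rx": 0, "ry": 0, "rz": 0, "jaw": 0}, {"x": 0.1, "y": 0, "z": 0, "rx": 0, "ry": 0, "rz": 0, "jaw": 0}, {"x": 0.1, "y": 0, "z": 0, "rx": 0, "ry": 0, "rz": 0, "jaw": 0}, {"x": 0.1, "y": 0, "z": 0, "rx": 0, "ry": 0, "rz": 0, "jaw": 0}, {"x": 0, "y": 0, "z": 0, "rx": 0, "ry": 0, "rz": 0, "jaw": 0}]}}

```text
clock: 27.2
tool_pos: [0.5515, -0.0246, 0.0908]
eef_rot: [0.991, 0.137, 0.0, 0.0]
contact_force: [-0.2, -0.6, -0.1]
opening: 0.007
finger_force: 0.0
```

```bash
python3 -c "from h import *;home()"
```

```text
t 27.2 p [ 0.5515 -0.0246  0.0908] psi 15.81 tilt [ 0. -0.] q7 -1.304 F [-0.2 -0.6 -0.1] M [ 0.026  0.033 -0.007] tq7 -0.002 op 0.06 ff 0.0
tool delta cm [ 3.09 -0.01 -1.18]
```

Emit:
{"api": "send_rows", "payload": {"motion": [{"x": 0.15, "y": 0, "z": 0, "rx": 0, "ry": 0, "rz": 0, "jaw": 0}, {"x": 0.15, "y": 0, "z": 0, "rx": 0, "ry": 0, "rz": 0, "jaw": 0}, {"x": 0.15, "y": 0, "z": 0, "rx": 0, "ry": 0, "rz": 0, "jaw": 0}, {"x": 0.1, "y": 0, "z": 0, "rx": 0, "ry": 0, "rz": 0, "jaw": 0}, {"x": 0, "y": 0, "z": 0, "rx": 0, "ry": 0, "rz": 0, "jaw": 0}]}}

```text
clock: 27.7
tool_pos: [0.5568, -0.0231, 0.0908]
eef_rot: [0.99, 0.138, 0.0, 0.0]
contact_force: [-0.0, 0.3, 0.5]
opening: 0.002
finger_force: 0.0
```

```bash
python3 -c "from h import *;home()"
```

```text
t 27.7 p [ 0.5568 -0.0231  0.0908] psi 15.81 tilt [ 0. -0.] q7 -1.306 F [-0.   0.3  0.5] M [-0.026 -0.    -0.024] tq7 -0.002 op 0.02 ff 0.0
tool delta cm [ 2.53 -0.   -1.18]
```

Emit:
{"api": "send_rows", "payload": {"motion": [{"x": 0.04, "y": 0, "z": 0, "rx": 0, "ry": 0, "rz": 0, "jaw": 0}, {"x": 0.04, "y": 0, "z": 0, "rx": 0, "ry": 0, "rz": 0, "jaw": 0}, {"x": 0.04, "y": 0, "z": 0, "rx": 0, "ry": 0, "rz": 0, "jaw": 0}, {"x": 0.04, "y": 0, "z": 0, "rx": 0, "ry": 0, "rz": 0, "jaw": 0}, {"x": 0, "y": 0, "z": 0, "rx": 0, "ry": 0, "rz": 0, "jaw": 0}]}}

```text
clock: 28.2
tool_pos: [0.5582, -0.0227, 0.0908]
eef_rot: [0.991, 0.137, 0.0, 0.0]
contact_force: [0.8, -0.1, -0.4]
opening: 0.011
finger_force: 0.0
```

```bash
python3 -c "from h import *;home()"
```

```text
t 28.2 p [ 0.5582 -0.0227  0.0908] psi 15.8 tilt [ 0. -0.] q7 -1.306 F [ 0.8 -0.1 -0.4] M [0.029 0.009 0.013] tq7 -0.001 op 0.09 ff 0.0
tool delta cm [ 2.39 -0.01 -1.18]
```

Emit:
{"api": "send_rows", "payload": {"motion": [{"x": 0.04, "y": 0, "z": 0, "rx": 0, "ry": 0, "rz": 0, "jaw": 0}, {"x": 0.04, "y": 0, "z": 0, "rx": 0, "ry": 0, "rz": 0, "jaw": 0}, {"x": 0.04, "y": 0, "z": 0, "rx": 0, "ry": 0, "rz": 0, "jaw": 0}, {"x": 0.04, "y": 0, "z": 0, "rx": 0, "ry": 0, "rz": 0, "jaw": 0}, {"x": 0, "y": 0, "z": 0, "rx": 0, "ry": 0, "rz": 0, "jaw": 0}]}}

```text
clock: 28.7
tool_pos: [0.5597, -0.0223, 0.0908]
eef_rot: [0.991, 0.137, 0.0, 0.0]
contact_force: [0.4, 0.4, -0.3]
opening: 0.006
finger_force: 0.2
```

```bash
python3 -c "from h import *;home()"
```

```text
t 28.7 p [ 0.5597 -0.0223  0.0908] psi 15.8 tilt [ 0. -0.] q7 -1.307 F [ 0.4  0.4 -0.3] M [0.005 0.072 0.021] tq7 -0.001 op 0.05 ff 0.2
tool delta cm [ 2.23 -0.01 -1.18]
```

Emit:
{"api": "send_rows", "payload": {"motion": [{"x": 0.03, "y": 0, "z": 0, "rx": 0, "ry": 0, "rz": 0, "jaw": 0}, {"x": 0.03, "y": 0, "z": 0, "rx": 0, "ry": 0, "rz": 0, "jaw": 0}, {"x": 0.03, "y": 0, "z": 0, "rx": 0, "ry": 0, "rz": 0, "jaw": 0}, {"x": 0, "y": 0, "z": 0, "rx": 0, "ry": 0, "rz": 0, "jaw": 0}, {"x": 0, "y": 0, "z": 0, "rx": 0, "ry": 0, "rz": 0, "jaw": 0}]}}

```text
clock: 29.2
tool_pos: [0.5606, -0.022, 0.0908]
eef_rot: [0.991, 0.137, 0.0, 0.0]
contact_force: [-1.0, -0.5, -0.7]
opening: 0.004
finger_force: 0.2
```

```bash
python3 -c "from h import *;home()"
```

```text
t 29.2 p [ 0.5606 -0.022   0.0908] psi 15.81 tilt [ 0. -0.] q7 -1.307 F [-1.  -0.5 -0.7] M [0.016 0.073 0.007] tq7 -0.001 op 0.04 ff 0.2
tool delta cm [ 2.14 -0.01 -1.18]
```

Emit:
{"api": "send_rows", "payload": {"motion": [{"x": 0.03, "y": 0, "z": 0, "rx": 0, "ry": 0, "rz": 0, "jaw": 0}, {"x": 0.03, "y": 0, "z": 0, "rx": 0, "ry": 0, "rz": 0, "jaw": 0}, {"x": 0.03, "y": 0, "z": 0, "rx": 0, "ry": 0, "rz": 0, "jaw": 0}, {"x": 0, "y": 0, "z": 0, "rx": 0, "ry": 0, "rz": 0, "jaw": 0}, {"x": 0, "y": 0, "z": 0, "rx": 0, "ry": 0, "rz": 0, "jaw": 0}]}}

```text
clock: 29.7
tool_pos: [0.5613, -0.0218, 0.0908]
eef_rot: [0.991, 0.137, -0.0, 0.0]
contact_force: [-0.2, -0.1, 1.4]
opening: 0.006
finger_force: 0.4
```

```bash
python3 -c "from h import *;home()"
```

```text
t 29.7 p [ 0.5613 -0.0218  0.0908] psi 15.8 tilt [-0. -0.] q7 -1.307 F [-0.2 -0.1  1.4] M [-0.014  0.114  0.021] tq7 -0.002 op 0.05 ff 0.4
tool delta cm [ 2.06 -0.01 -1.18]
```

Emit:
{"api": "send_rows", "payload": {"motion": [{"x": 0.03, "y": 0, "z": 0, "rx": 0, "ry": 0, "rz": 0, "jaw": 0}, {"x": 0.03, "y": 0, "z": 0, "rx": 0, "ry": 0, "rz": 0, "jaw": 0}, {"x": 0, "y": 0, "z": 0, "rx": 0, "ry": 0, "rz": 0, "jaw": 0}, {"x": 0, "y": 0, "z": 0, "rx": 0, "ry": 0, "rz": 0, "jaw": 0}, {"x": 0, "y": 0, "z": 0, "rx": 0, "ry": 0, "rz": 0, "jaw": 0}]}}

```text
clock: 30.2
tool_pos: [0.5615, -0.0218, 0.0908]
eef_rot: [0.991, 0.137, -0.0, 0.0]
contact_force: [-2.4, -0.8, 3.5]
opening: 0.004
finger_force: 1.5
```

```bash
python3 -c "from h import *;home()"
```

```text
t 30.2 p [ 0.5615 -0.0218  0.0908] psi 15.8 tilt [-0.001 -0.   ] q7 -1.307 F [-2.4 -0.8  3.5] M [-0.072  0.42  -0.016] tq7 -0.004 op 0.03 ff 1.5
tool delta cm [ 2.04 -0.01 -1.18]
```

Firm against the crown at about 2.5 N. I'll back off straight, rise, and check the handle's position numerically.

Emit:
{"api": "send_rows", "payload": {"motion": [{"x": -0.05, "y": 0, "z": 0, "rx": 0, "ry": 0, "rz": 0, "jaw": 0}, {"x": -0.1, "y": 0, "z": 0, "rx": 0, "ry": 0, "rz": 0, "jaw": 0}, {"x": -0.7, "y": 0, "z": 0, "rx": 0, "ry": 0, "rz": 0, "jaw": 0}, {"x": -1.5, "y": 0, "z": 0, "rx": 0, "ry": 0, "rz": 0, "jaw": 0}, {"x": 0, "y": 0, "z": -4, "rx": 0, "ry": 0, "rz": 0, "jaw": 0}]}}

```text
clock: 30.7
tool_pos: [0.5343, -0.0286, 0.1274]
eef_rot: [0.991, 0.137, -0.006, -0.001]
contact_force: [0.9, 0.4, 0.6]
opening: 0.003
finger_force: 0.0
```

Emit:
{"api": "send_rows", "payload": {"motion": [{"x": 0, "y": 0, "z": -4.5, "rx": 0, "ry": 0, "rz": 0, "jaw": 0}, {"x": 0, "y": 0, "z": -4.5, "rx": 0, "ry": 0, "rz": 0, "jaw": 0}, {"x": 0, "y": 0, "z": 0, "rx": 0, "ry": 0, "rz": 0, "jaw": 0}, {"x": 0, "y": 0, "z": 0, "rx": 0, "ry": 0, "rz": 0, "jaw": 0}, {"x": 0, "y": 0, "z": 0, "rx": 0, "ry": 0, "rz": 0, "jaw": 0}]}}

```text
clock: 31.2
tool_pos: [0.5384, -0.0279, 0.2197]
eef_rot: [0.99, 0.138, -0.001, -0.0]
contact_force: [0.5, 0.7, -0.0]
opening: 0.009
finger_force: 0.0
```

```bash
python3 - <<'E'
from h import *
home(); w=snap('wrist')
d=np.array([np.cos(np.radians(15.8)),np.sin(np.radians(15.8))]); c=np.array([.611,-.0077])
g=w['img'].mean(2).astype(int)
for r in (-43,-31,-19): print(r,np.round(proj(w,[*(c+r/1000*d),.120]),1))
u,v=np.round(proj(w,[*(c-.031*d),.120])).astype(int)
print([(i,g[i,u]) for i in range(v-24,v+28,2)])
E
```

```text
t 31.2 p [ 0.5384 -0.0279  0.2197] psi 15.81 tilt [-0.002  0.   ] q7 -1.3 F [ 0.5  0.7 -0. ] M [-0.005  0.03   0.025] tq7 0.0 op 0.08 ff 0.0
tool delta cm [ 4.46  0.04 11.7 ]
-43 [285.1 162.8]
-31 [285.2 143.8]
-19 [285.2 124.3]
[(120, np.int64(181)), (122, np.int64(89)), (124, np.int64(83)), (126, np.int64(85)), (128, np.int64(87)), (130, np.int64(148)), (132, np.int64(176)), (134, np.int64(185)), (136, np.int64(184)), (138, np.int64(182)), (140, np.int64(182)), (142, np.int64(184)), (144, np.int64(183)), (146, np.int64(186)), (148, np.int64(186)), (150, np.int64(182)), (152, np.int64(184)), (154, np.int64(182)), (156, np.int64(178)), (158, np.int64(175)), (160, np.int64(177)), (162, np.int64(180)), (164, np.int64(161)), (166, np.int64(145)), (168, np.int64(176)), (170, np.int64(176))]
```

```bash
python3 -c "from plant import *;print(finish_job())"
```

```text
the job is handed in; nothing more can be done
None
```

I handed the job in at about 31 s: the nut is on the first slot lined up with the hole after it took up, and the pin is through and released, its handle bearing firmly when last pushed (its top then settled back about 1 mm). I viewed 12 pictures, two over the limit of 10, and no verdict came back.

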